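# Pack the model-making tools in the foam kit tray and lock the keeper bar

### The arm

A 6-joint arm with a two-finger parallel gripper is mounted at the origin on a cart in front of the work surface, level with it; the furniture and walls round the work are solid. World frame = base frame: x ahead of the robot, y to its left, z up, the work surface at z = 0. Lengths are in m, angles in rad, forces in N, time in s.
With the tool pointing down it reaches from about 0.375 to 0.9 m from the base axis. Payload 3.1 kg.
Tool frame: the origin (TCP) lies between the finger pads; the fingertips stand 22 mm ahead of it and the grasp point (between the pads) lies 3 mm ahead of it; z points along the fingers, y is the direction in which the jaws open and shut (so a half turn about z gives the same grasp; the last joint's range is limited). The gripper opens to 87 mm and grips with 3 to 60 N. Pads are 19 mm wide; open, the fingers measure 117 mm over their backs; the gripper's body (75 mm by 190 mm) begins 51 mm behind the grasp point.
Start: joints at [-1.452, 0.527, 1.433, -0, 1.181, -0.178], TCP at [0.183, -0.598, 0.22] pointing down, gripper open.
Joint ranges: [-3.08, 3.08], [-0.75, 2.2], [0.22, 2.44], [-1.43, 4.57], [0, 2.65], [-2.85, 2.85]. Speed limits (rad/s): [2.79, 2.79, 3.14, 3.14, 3.14, 3.14].

### API

Orientations are given as a unit quaternion [x, y, z, w].
In Python, from rig import get_obs, camera, get_calibration, hand_in, search_frame gives the robot as it stands.
- The arm moves only by the shell command python3 -m jog 'ROWS' [FORCE]. ROWS is JSON, a list of rows, each an object with "grip": the closure in counts, from 0 (fully open) to 255 (shut); "travel": the shift along the world's x, y, z in cm, a list of three; "twist": the turn about the world's z in degrees. A call has 1 to 8 rows; each row shifts and turns the commanded pose from where the row before left it; what a row does not reach is not made up. A row lasts 1/10 s, in which the tool goes at most 50 mm and 8.59 degrees, less where a joint would pass 70% of its speed; a pose out of reach is approached as far as the arm can. A call is refused whole if a number of a shift passes 5 or a number of a turn 8.59, either way. A call with a gripper value outside its range is refused whole. The fingers move at their own pace and stop on an object; FORCE is the grip in N (left out, the last holds). Time passes only in rows, so rows that do not move let the fingers close. It gives the time, the measured TCP pose, the force and the opening at its end, in the units of the state.
- get_obs(): the state, without advancing time (a new reading comes with each control period).
- camera(name): name is "scene" or "top" or "wrist"; returns the picture (400x640x3 uint8, red, green, blue); there is no depth.
- get_calibration(name): a dict with "fx", "fy", "cx", "cy" (pixels), "R" (3x3) and "t" (3): a world point X has camera coordinates R X + t; the wrist camera has in their place "T_tool_cam" (4x4, takes a point from camera to tool coordinates, whose origin is the TCP and whose axes are the flange's). Camera axes: x right, y down, z forward; pixel columns grow to the right and rows downward; lengths in m; the calibration is good to about 2 mm. A picture is of the moment at which its call begins: read the wrist's pose just before it. get_calibration takes no time and is no camera call.
- hand_in(): hands the job in, once; it reports no verdict.
Trained networks look in the newest picture that a camera, given by its name, has taken for a name from the list of things; names that differ only in an ending like _2 or _b are one class to them, and where a whole thing is asked for, a point or a joint stands for the part that bears it (a point fixed in the world has none). Each returns a list of dicts, best first, with "p" (0 to 1); they miss things now and then, are a little off and sometimes report something else, mostly with a low value. They report only what shows in the picture. A call takes as long as a camera call.
- search_frame(target, camera): "at" ([x, y, z] in m, in world coordinates, good to about 4 mm: the middle of the surface that is visible of it).
The state is a dict: "time": time; "q": joint angles; "joint_velocities": joint speeds; "joint_torque": joint torques, N m; "position": TCP position; "tool_rot": TCP orientation; "ft_force": force on the tool from outside, world axes, zero at the start; "moment": the same for the moment, N m; "grip_width": finger opening in m.
Only numpy, scipy, OpenCV 4.12 (cv2) and the standard library are available. Lean on these libraries where they do the work, as an engineer would, in place of code of your own. Each camera call takes 0.05 s, during which the arm holds its last target. There are 200 camera calls.

### The job

Put the modelling tools away in the blue foam-lined tray: lift off the glue tube that was left on the foam and lay it on the table clear of the tray, and swing the keeper bar right back off the foam. Then press every other tool (marker, glue stick, snap-off cutter, sanding block, red pliers; one may be missing) fully home into its own matching cutout, the same way up as it lies now, and swing the keeper bar shut over them until it clicks into its detent at the far end.

Things in the scene. Friction and masses are not known exactly. Their poses are not given: they have to be found in the camera images.
- kit_tray: Fixed blue tray 332 x 214 mm (x by y), 36 mm high, full of charcoal foam 34 mm high; yellow-floored cutouts, long in y. Origin: centre of the underside; x runs from hinge to catch. Each cutout has finger notches at y = 0 (pliers +40 mm, marker -45 mm): 21 mm clear each side of the tool, 36 mm long in y, 20 mm deep. Cutouts are about 4 mm wider and 9 mm longer than the tools.
- pocket_glue (a point): Centre of the floor of the glue stick's cutout (112 x 27 mm, 18.5 mm deep), the second from the hinge end. In every cutout four springy ribs in the upper 8 mm of the side walls hold a tool some 4 to 14 mm above the floor until it is pushed down with 6 to 15 N; they then hold it by friction.
- pocket_marker (a point): Centre of the floor of the marker's cutout (144 x 20 mm, 14 mm deep), the one nearest the hinge.
- pocket_cutter (a point): Centre of the floor of the snap-off cutter's cutout (159 x 24 mm, 11 mm deep), the third from the hinge end.
- pocket_block (a point): Centre of the floor of the sanding block's cutout (91 x 52 mm, 18 mm deep), the fourth from the hinge end.
- pocket_pliers (a point): Where the pliers' origin belongs, on the floor of their stepped cutout (173 mm long, 12.5 mm deep): the part for the grips, 56 mm wide, lies towards the tray's +y, the part for the jaws, 21 mm wide, towards -y.
- snap_cutter: Pink snap-off cutter with a black thumb slide, 20 x 150 mm, body 13 mm high (16 at the slide, 1 to 25 mm from the origin towards -y). Origin: centre of its underside; y along it, z up. Fits its cutout either way round in yaw. Grip it at the middle, across its 20 mm. May be absent.
- sanding_block: Brown cork sanding block, 48 x 83 x 26 mm high. Origin: centre of its underside; y along it, z up. Either way round in yaw. Grip it at the middle across its 48 mm. May be absent.
- glue_stick: Yellow glue stick with red ends, lying: a round bar 23 mm thick, 103 mm long, y along it. It can roll, so go by glue_stick_mid. Either way round. May be absent.
- glue_stick_mid (a point): Middle of the glue stick, on its axis (11.7 mm above the surface that it lies on). When it is home in its cutout it stands 11.7 mm above pocket_glue.
- marker: Red and white marker pen, 135 mm long, 17 mm thick at its middle, 13 at the ends, lying; y along it, origin on its underside at the middle. Any roll, either way round; grip it 45 mm from the middle, on the half that goes towards the tray's -y (15 mm thick there), clear of the hinge post. May be absent.
- marker_mid (a point): Middle of the marker, on its axis, 8 mm above the surface that it lies on.
- glue_tube: Red and white glue tube lying on the foam at the start, flat side down, on the side away from the keeper bar's swing; it has no cutout. The table just left of the tray is free. 136 mm long along y, tapered: 40 mm wide at the crimped end (-y, thin), about 31 at the middle where it is some 15 mm high, 22 at the cap (+y, 28 mm high). Origin: centre of its underside.
- pliers: Small pliers with red grips, 52 x 163 x 12 mm high, 0.12 kg; the halves do not move. Origin: centre of the underside of the outline; y along it, grips at +y, jaws at -y; z up. The grips' outer sides are about parallel, 51 mm apart, from y = +33 to +70 mm: grip there, at y = +40 mm, where the cutout has its notches. May be absent.
- keeper (a joint): Keeper bar angle, rad: 0 is shut (bar over the middle of the foam along the tray's x); it grows as the bar swings level, counter-clockwise from above, towards the tray's +y; 1.57 is square to the tray, 1.65 the stop. Stays where it is left. Over the last 0.06 rad a sprung steel ball resists with some 3 N and, once passed (below 0.025), holds it shut.
- keeper_knob (a point): Centre of the top of the upright red knob on the keeper bar: 18 mm across, 30 mm tall, 140 mm from the hinge axis. The bar is 326 x 16 x 8 mm, its underside 45 mm and the knob's top 83 mm above the table, the bar 11 mm clear of the foam. The knob may be gripped from above; it turns with the bar.
- keeper_hinge (a point): Point on the keeper's upright hinge axis, at the near end of the tray, 53 mm above the table, 154 mm from the tray's origin.

How it is judged:
On the way, in this order (a step that is already met when the one before it is completed fails the run):
1. the glue tube is off the tray, lying on the table, and the keeper bar is swung right back off the foam (more than 1.3 rad) (height (world z) of glue_tube below 0.026 m and contact force between glue_tube and kit_tray below 0.05 N and value of joint keeper above 1.3 rad), for 0.2 s.
2. every tool is pressed home in its cutout with the keeper bar still open (horizontal distance between marker_mid and pocket_marker below 0.007 m and z of marker_mid in the frame of pocket_marker below 0.0105 m and angle between the y axis of each of marker, snap_cutter, sanding_block, glue_stick, pliers and the y axis of kit_tray, either way round below 0.08 rad and angle between each of marker, glue_stick's own y axis and vertical above 1.49 rad and horizontal distance between snap_cutter and pocket_cutter below 0.007 m and z of snap_cutter in the frame of pocket_cutter below 0.0025 m and angle between each of snap_cutter, sanding_block, pliers's own z axis and vertical below 0.08 rad and horizontal distance between sanding_block and pocket_block below 0.007 m and z of sanding_block in the frame of pocket_block below 0.0025 m and horizontal distance between glue_stick_mid and pocket_glue below 0.007 m and z of glue_stick_mid in the frame of pocket_glue below 0.0142 m and horizontal distance between pliers and pocket_pliers below 0.007 m and z of pliers in the frame of pocket_pliers below 0.0025 m and value of joint keeper above 0.3 rad), for 0.2 s.
At the end, for the whole second after the job is handed in: Every tool present rests in its own cutout, right way up, within 7 mm and 0.08 rad of its place and no more than 2.5 mm above the cutout's floor; the keeper bar is in its detent (below 0.02 rad); the glue tube lies on the table (its origin below 26 mm), not touching the tray (horizontal distance between marker_mid and pocket_marker below 0.007 m and z of marker_mid in the frame of pocket_marker below 0.0105 m and angle between the y axis of each of marker, snap_cutter, sanding_block, glue_stick, pliers and the y axis of kit_tray, either way round below 0.08 rad and angle between each of marker, glue_stick's own y axis and vertical above 1.49 rad and horizontal distance between snap_cutter and pocket_cutter below 0.007 m and z of snap_cutter in the frame of pocket_cutter below 0.0025 m and angle between each of snap_cutter, sanding_block, pliers's own z axis and vertical below 0.08 rad and horizontal distance between sanding_block and pocket_block below 0.007 m and z of sanding_block in the frame of pocket_block below 0.0025 m and horizontal distance between glue_stick_mid and pocket_glue below 0.007 m and z of glue_stick_mid in the frame of pocket_glue below 0.0142 m and horizontal distance between pliers and pocket_pliers below 0.007 m and z of pliers in the frame of pocket_pliers below 0.0025 m and linear speed of each of marker, snap_cutter, sanding_block, glue_stick, pliers below 0.02 m/s and height (world z) of glue_tube below 0.026 m and contact force between glue_tube and kit_tray below 0.05 N and value of joint keeper below 0.02 rad).
Of marker, snap_cutter, sanding_block, glue_stick, pliers only 4 to 5 are there at a start; the rules pass over those that are not, and their reading is None.
At some moment in a run one of marker, snap_cutter, sanding_block, glue_stick, pliers may be knocked a few centimetres aside while the robot is not near it.
It also fails if it takes over 208 s, if anything falls off the work surface, if the arm or the gripper's body presses on something with over 40 N, if the wrist force passes 120 N, or if a joint passes its speed limit or range.

## Working session

There is one attempt and no reset: what is moved stays moved. The work goes in short steps, Python scripts to look and compute and a shell command to move; the robot and the scene stay as the last step left them, time stands still between calls to the robot, and variables do not carry over. Pictures are saved under pics/ and viewed, about 12 in all and at most 16, crops included, and the job is handed in when it is done.

```bash
ls; mkdir -p pics; cat > h.py <<'E'
import numpy as np,cv2
from rig import *
def snap(n,f,crop=None,scale=1):
    im=camera(n); 
    o=im if crop is None else im[crop[1]:crop[3],crop[0]:crop[2]]
    if scale!=1:o=cv2.resize(o,None,fx=scale,fy=scale,interpolation=cv2.INTER_CUBIC)
    cv2.imwrite('pics/'+f+'.png',o[:,:,::-1]); return im
def cam(n,ob=None):
    c=get_calibration(n);K=np.array([[c['fx'],0,c['cx']],[0,c['fy'],c['cy']],[0,0,1]])
    if 'R' in c:return K,np.array(c['R']),np.array(c['t'])
    from scipy.spatial.transform import Rotation as Ro
    ob=ob or get_obs();T=np.eye(4);T[:3,:3]=Ro.from_quat(ob['tool_rot']).as_matrix();T[:3,3]=ob['position']
    M=np.linalg.inv(T@np.array(c['T_tool_cam']));return K,M[:3,:3],M[:3,3]
def px2w(n,uv,z,ob=None):
    K,R,t=cam(n,ob);d=R.T@np.linalg.inv(K)@np.array([uv[0],uv[1],1.]);o=-R.T@t
    return o+d*(z-o[2])/d[2]
def w2px(n,X,ob=None):
    K,R,t=cam(n,ob);p=K@(R@np.array(X)+t);return p[:2]/p[2]
E
python3 - <<'E'
from h import *
snap('top','top0',None,1.25)
for n in ['kit_tray','glue_tube','keeper_knob','keeper_hinge','marker','snap_cutter','sanding_block','glue_stick','pliers']:
    r=search_frame(n,'top'); print(n,[(round(d['p'],2),np.round(d['at'],3).tolist()) for d in r[:3]])
o=get_obs();print(o['time'],o['position'],o['tool_rot'],o['grip_width'])
K,R,t=cam('top');print(K,-R.T@t,R)
E
```

```text
pics
kit_tray [(0.95, [0.536, 0.283, 0.033])]
glue_tube [(0.83, [0.564, 0.204, 0.05])]
keeper_knob [(0.76, [0.505, 0.372, 0.054])]
keeper_hinge [(0.83, [0.539, 0.286, 0.035])]
marker [(0.63, [0.449, -0.311, 0.015])]
snap_cutter [(0.8, [0.486, -0.144, 0.015]), (0.57, [0.526, -0.217, 0.02])]
sanding_block [(0.73, [0.422, 0.035, 0.027]), (0.55, [0.538, 0.283, 0.033])]
glue_stick [(0.67, [0.519, -0.222, 0.022]), (0.61, [0.505, 0.372, 0.055])]
pliers [(0.86, [0.531, -0.064, 0.01])]
0.5 [ 0.18281185 -0.59761201  0.22001112] [ 9.89009839e-01  1.47849714e-01  7.79316104e-06 -3.73641723e-05] 0.0871418046715935
[[364.11278497   0.         311.599566  ]
 [  0.         364.11278497 198.4095965 ]
 [  0.           0.           1.        ]] [ 0.40168186 -0.00990244  0.95275829] [[-0.00849028 -0.99994705  0.00581398]
 [-0.99288898  0.00773966 -0.11879217]
 [ 0.11874089 -0.00678122 -0.99290212]]
```

View pics/top0.png

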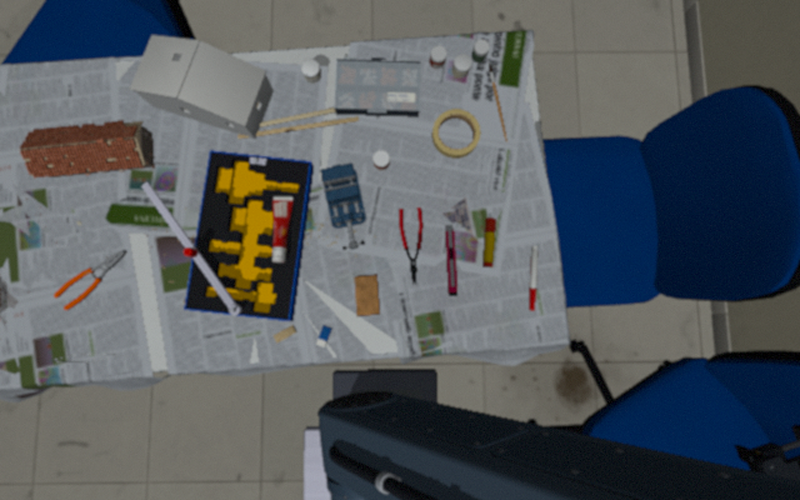

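```bash
python3 -m jog '[{"grip":0,"travel":[3.5,2,2],"twist":0},{"grip":0,"travel":[3.5,3,2],"twist":0},{"grip":0,"travel":[3.5,4,2],"twist":-4},{"grip":0,"travel":[3.5,4,2],"twist":-4},{"grip":0,"travel":[3.5,4.5,2],"twist":-4},{"grip":0,"travel":[3.5,4.5,2],"twist":-4},{"grip":0,"travel":[3,4.5,1],"twist":-1},{"grip":0,"travel":[3,4.5,0],"twist":0}]'
python3 -m jog '[{"grip":0,"travel":[0,3,0],"twist":0},{"grip":0,"travel":[0,1,0],"twist":0},{"grip":0,"travel":[0,0,0],"twist":0},{"grip":0,"travel":[0,0,0],"twist":0}]'
python3 - <<'E'
from h import *
ob=get_obs();print(ob['time'],ob['position'],ob['tool_rot'],ob['q']);snap('wrist','w1',None,1.25)
print(get_calibration('wrist'))
for n in ['marker','snap_cutter','glue_stick','pliers','sanding_block']:
    r=search_frame(n,'wrist'); print(n,[(round(d['p'],2),np.round(d['at'],3).tolist(),np.round(w2px('wrist',d['at'],ob)*1.25)) for d in r[:3]])
E
```

```text
time: 1.3
position: [0.4288, -0.3195, 0.3394]
tool_rot: [1.0, -0.0, 0.002, 0.002]
ft_force: [0.4, -0.4, -0.7]
grip_width: 0.0866
time: 1.7
position: [0.4272, -0.2816, 0.3376]
tool_rot: [1.0, -0.0, 0.0, 0.001]
ft_force: [-0.1, -0.4, 0.2]
grip_width: 0.0873
1.7 [ 0.42718894 -0.28161226  0.33758614] [ 9.99999653e-01 -2.88868433e-04  2.16846887e-04  7.50037646e-04] [-8.01058567e-01  2.45574389e-01  1.55133403e+00 -7.52321744e-04
  1.34330548e+00  7.70484665e-01]
{'fx': 291.37887074136734, 'fy': 291.37887074136734, 'cx': 320.28603329458565, 'cy': 200.96014458185738, 'T_tool_cam': array([[ 5.73973414e-04, -9.67188647e-01, -2.54058637e-01,
         6.87231360e-02],
       [ 9.99999741e-01,  6.65554008e-04, -2.74515430e-04,
         6.86594224e-04],
       [ 4.34597951e-04, -2.54058413e-01,  9.67188779e-01,
        -1.65082869e-01],
       [ 0.00000000e+00,  0.00000000e+00,  0.00000000e+00,
         1.00000000e+00]])}
marker [(0.6, [0.453, -0.308, 0.012], array([419., 189.]))]
snap_cutter [(0.61, [0.492, -0.144, 0.014], array([294., 159.]))]
glue_stick [(0.62, [0.528, -0.221, 0.018], array([352., 129.]))]
pliers [(0.89, [0.535, -0.068, 0.009], array([233., 124.]))]
sanding_block [(0.61, [0.425, 0.021, 0.026], array([169., 211.]))]
```

View pics/w1.png

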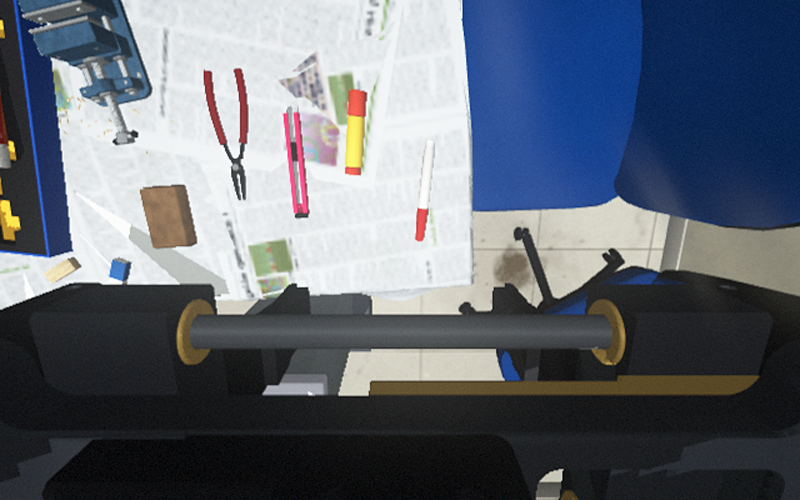

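```bash
python3 - <<'E'
from h import *
from scipy.spatial.transform import Rotation as Ro
ob=get_obs()
def ax(n,a,b,z):
    A=px2w('wrist',np.array(a)/1.25,z,ob);B=px2w('wrist',np.array(b)/1.25,z,ob);d=A-B
    print(n,'mid',np.round((A+B)/2,4)[:2],'len',round(np.hypot(*d[:2]),4),'ang',round(np.degrees(np.arctan2(d[1],d[0])),1))
ax('pliers',(224.5,70),(240,199),.008)
ax('cutter',(292,108),(302,216),.012)
ax('gs',(357,90),(352,174),.012)
ax('mk',(430,141),(419,240),.009)
ax('blk',(164,186),(172,246),.026)
E
python3 -m jog '[{"grip":0,"travel":[0,4.5,1],"twist":0},{"grip":0,"travel":[0,4.5,1],"twist":0},{"grip":0,"travel":[0,4.5,1],"twist":0},{"grip":0,"travel":[0,4.5,1],"twist":0},{"grip":0,"travel":[0,4.5,1],"twist":0},{"grip":0,"travel":[0,4.5,1],"twist":0},{"grip":0,"travel":[0,4.5,0],"twist":0},{"grip":0,"travel":[0,4.5,0],"twist":0}]'
python3 -m jog '[{"grip":0,"travel":[0,4.5,0],"twist":0},{"grip":0,"travel":[0,4.5,0],"twist":0},{"grip":0,"travel":[0,4.5,0],"twist":0},{"grip":0,"travel":[0,3,0],"twist":0},{"grip":0,"travel":[0,0,0],"twist":0},{"grip":0,"travel":[0,0,0],"twist":0},{"grip":0,"travel":[0,0,0],"twist":0}]'
python3 - <<'E'
from h import *
ob=get_obs();print(ob['time'],ob['position'],ob['tool_rot'],ob['q']);snap('wrist','w2',None,1.25)
for n in ['kit_tray','glue_tube','keeper_knob','keeper_hinge']:
    r=search_frame(n,'wrist'); print(n,[(round(d['p'],2),np.round(d['at'],3).tolist(),np.round(w2px('wrist',d['at'],ob)*1.25)) for d in r[:3]])
E
```

```text
pliers mid [ 0.5188 -0.0644] len 0.1595 ang 0.4
cutter mid [ 0.4851 -0.1469] len 0.1374 ang 1.3
gs mid [ 0.5234 -0.2231] len 0.103 ang -5.5
mk mid [ 0.448  -0.3141] len 0.1323 ang -5.5
blk mid [0.418  0.0246] len 0.0799 ang -1.8
time: 2.8
position: [0.4274, 0.081, 0.398]
tool_rot: [1.0, -0.0, 0.001, 0.0]
ft_force: [0.9, 0.1, -0.4]
grip_width: 0.0869
time: 3.5
position: [0.4274, 0.2436, 0.3972]
tool_rot: [1.0, -0.001, -0.0, 0.0]
ft_force: [0.1, -0.2, -0.2]
grip_width: 0.087
3.5 [0.42736648 0.24364469 0.39720808] [ 9.99999758e-01 -5.73280322e-04 -1.88759091e-04  3.47238433e-04] [ 2.90909927e-01  1.70022203e-01  1.49000557e+00 -5.58889983e-04
  1.48212606e+00  1.86290246e+00]
kit_tray [(0.78, [0.557, 0.284, 0.037], array([370., 109.]))]
glue_tube [(0.83, [0.568, 0.199, 0.05], array([434.,  99.]))]
keeper_knob [(0.69, [0.523, 0.387, 0.052], array([293., 135.]))]
keeper_hinge [(0.76, [0.554, 0.283, 0.031], array([371., 112.])), (0.56, [0.522, 0.389, 0.053], array([291., 135.]))]
```

View pics/w2.png

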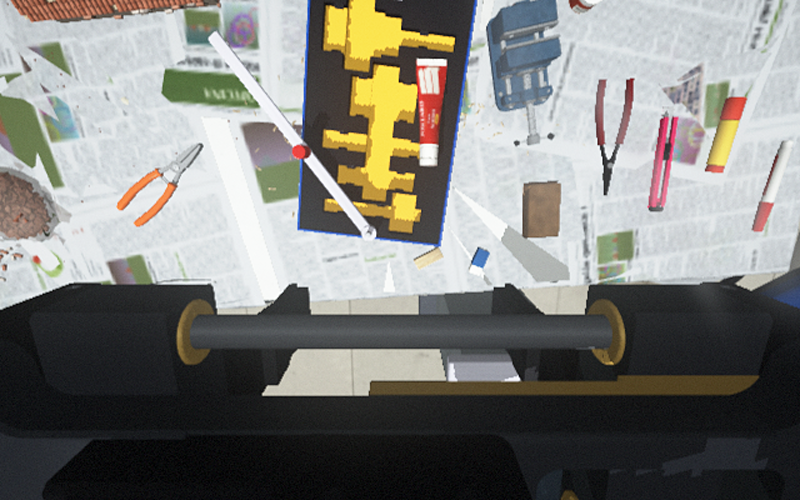

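```bash
python3 - <<'E'
from h import *
ob=get_obs()
p=lambda u,v,z:np.round(px2w('wrist',(u/1.25,v/1.25),z,ob)[:2],4)
print('knob',p(301,151,.083),'hinge',p(369,233,.055),'barend',p(214,37,.053))
print('corner L',p(298,229,.036),'R',p(441,246,.036),'R edge up',p(475,5,.036),'Ledge up',p(311,0,.036))
print('tube crimp',p(431,60,.036),'cap',p(429,163,.05),'mid',p(430,112,.045))
E
```

```text
knob [0.5019 0.3693] hinge [0.3897 0.2879] barend [0.6402 0.4766]
corner L [0.3919 0.3939] R [0.3659 0.1828] R edge up [0.681  0.1482] Ledge up [0.6868 0.3561]
tube crimp [0.6176 0.2028] cap [0.4863 0.204 ] mid [0.5524 0.2035]
```

```bash
python3 -m jog '[{"grip":0,"travel":[2.5,4,-3],"twist":0},{"grip":0,"travel":[2.5,4,-3],"twist":0},{"grip":0,"travel":[2.5,4,-3],"twist":0},{"grip":60,"travel":[0,0.6,-4],"twist":0},{"grip":60,"travel":[0,0,-4],"twist":0},{"grip":60,"travel":[0,0,-4],"twist":0},{"grip":60,"travel":[0,0,-3],"twist":0},{"grip":60,"travel":[0,0,0],"twist":0}]' 10
python3 - <<'E'
from h import *
ob=get_obs();p=ob['position'];print((np.array([.5025,.3695,.082])-p)*100, ob['tool_rot'])
E
```

```text
time: 4.55
position: [0.4913, 0.3559, 0.1622]
tool_rot: [1.0, -0.0, -0.005, 0.002]
ft_force: [0.2, 0.3, -0.2]
grip_width: 0.067
[ 1.120635    1.36187299 -8.02357196] [ 9.99985260e-01 -3.98560560e-04 -4.88060618e-03  2.34515981e-03]
```

```bash
python3 -m jog '[{"grip":60,"travel":[1.1,1.4,0],"twist":0},{"grip":60,"travel":[0,0,0],"twist":0},{"grip":60,"travel":[0,0,-2.5],"twist":0},{"grip":60,"travel":[0,0,-2.5],"twist":0},{"grip":60,"travel":[0,0,-1.5],"twist":0},{"grip":60,"travel":[0,0,0],"twist":0}]'
python3 - <<'E'
from h import *
ob=get_obs();p=ob['position'];print((np.array([.5025,.3695,.082])-p)*100, ob['tool_rot'],ob['ft_force'])
snap('scene','s1',None,1.25)
E
```

```text
time: 5.15
position: [0.5042, 0.371, 0.1008]
tool_rot: [1.0, -0.0, -0.002, 0.001]
ft_force: [-0.4, -0.6, -0.1]
grip_width: 0.0665
[-0.17005376 -0.15374215 -1.88229534] [ 9.99998504e-01 -8.16973041e-05 -1.52208697e-03  8.18107841e-04] [-0.35852243 -0.56511126 -0.06102889]
```

View pics/s1.png

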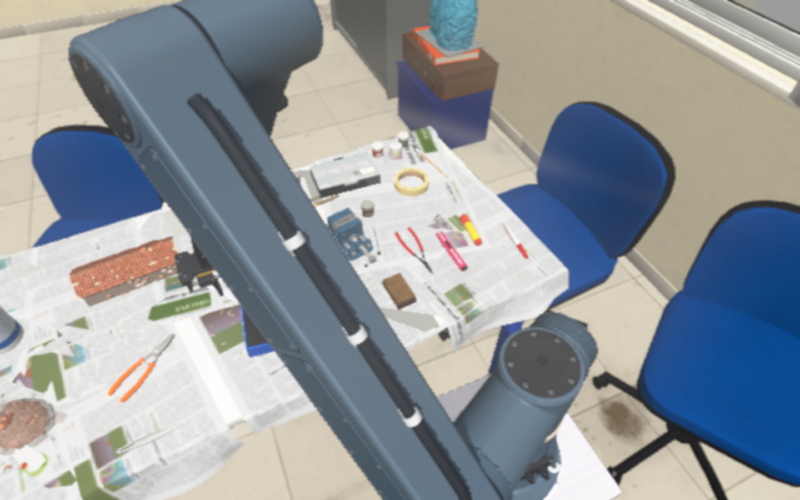

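```bash
python3 -m jog '[{"grip":60,"travel":[-0.1,-0.1,-1.9],"twist":0},{"grip":255,"travel":[0,0,0],"twist":0},{"grip":255,"travel":[0,0,0],"twist":0},{"grip":255,"travel":[0,0,0],"twist":0},{"grip":255,"travel":[0,0,0],"twist":0},{"grip":255,"travel":[0,0,0],"twist":0}]' 10
```

```text
time: 5.8
position: [0.5047, 0.3712, 0.0836]
tool_rot: [1.0, 0.0, 0.001, -0.0]
ft_force: [0.3, 0.5, 0.1]
grip_width: 0.0342
```

```bash
python3 -m jog '[{"grip":255,"travel":[0,0,0],"twist":0},{"grip":255,"travel":[0,0,0],"twist":0},{"grip":255,"travel":[0,0,0],"twist":0},{"grip":255,"travel":[0,0,0],"twist":0}]'
```

```text
time: 6.2
position: [0.5043, 0.371, 0.0828]
tool_rot: [1.0, 0.0, -0.0, 0.0]
ft_force: [0.4, 0.2, -0.4]
grip_width: 0.004
```

```bash
python3 - <<'E'
from h import *
ob=get_obs();snap('wrist','w3');print(w2px('wrist',[*ob['position'][:2],.083],ob))
r=search_frame('keeper_knob','wrist');print(r)
E
```

```text
[319.21023147 241.4296355 ]
[{'at': [0.5786, 0.4313, 0.0506], 'p': 0.67}]
```

View pics/w3.png

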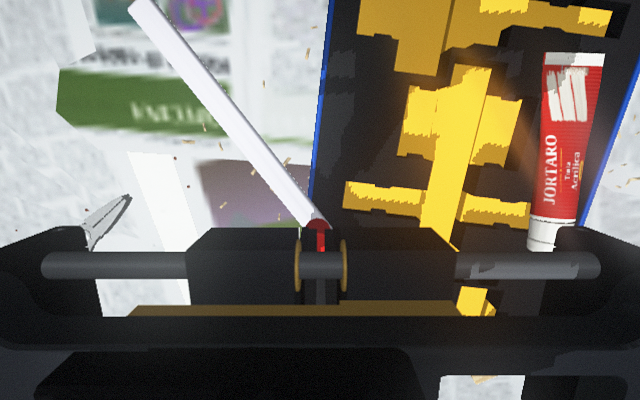

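```bash
python3 - <<'E'
from h import *
ob=get_obs()
p=lambda u,v,z:np.round(px2w('wrist',(u,v),z,ob)[:2],4)
print('knobtop',p(318,222,.083),'knobtop rim',p(318,216,.083),'bar edge L',p(132,8,.053),'R',p(153,0,.053),'bar near',p(305,225,.053),p(328,218,.053))
E
```

```text
knobtop [0.5167 0.3717] knobtop rim [0.5205 0.3717] bar edge L [0.6393 0.4814] R [0.6434 0.4684] bar near [0.5042 0.3811] [0.5094 0.3649]
```

```bash
python3 -m jog '[{"grip":100,"travel":[0,0,3],"twist":0},{"grip":100,"travel":[-3,0,2],"twist":0},{"grip":100,"travel":[-4,0,2],"twist":0},{"grip":100,"travel":[-3,0,0],"twist":0},{"grip":100,"travel":[0,0,0],"twist":0},{"grip":100,"travel":[0,0,0],"twist":0}]'
python3 - <<'E'
from h import *
ob=get_obs();snap('wrist','w4',None,1.25)
print(ob['position'],w2px('wrist',[.5019,.3693,.083],ob)*1.25)
E
```

```text
time: 6.9
position: [0.4042, 0.3713, 0.1533]
tool_rot: [1.0, 0.001, 0.001, -0.0]
ft_force: [0.6, -0.0, 0.4]
grip_width: 0.0419
[0.40418293 0.37126066 0.15326158] [402.90095204 106.11930049]
```

View pics/w4.png

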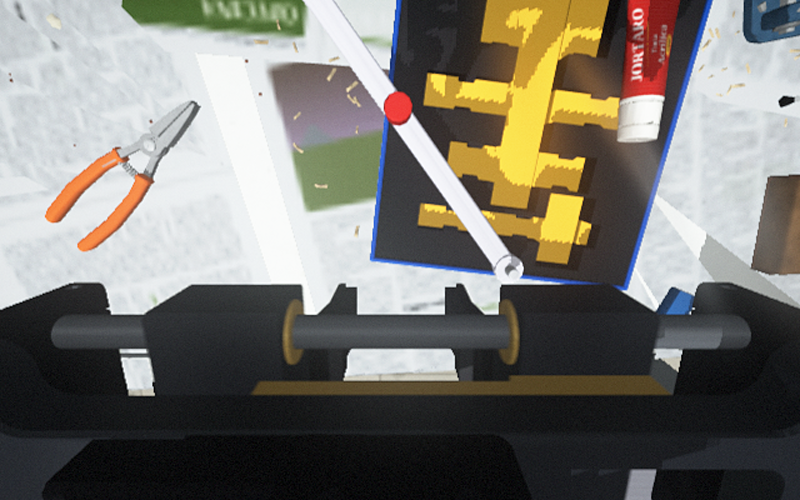

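```bash
python3 - <<'E'
from h import *
from scipy.optimize import least_squares
obs=[(dict(position=[.42737,.24364,.39721],tool_rot=[1,-.00057,-.00019,.00035]),(301/1.25,151/1.25)),(get_obs(),(398/1.25,107/1.25))]
f=lambda X:np.concatenate([w2px('wrist',X,o)-np.array(u) for o,u in obs])
s=least_squares(f,[.5,.37,.08]);print(s.x,s.fun)
o3=dict(position=[.5043,.371,.0828],tool_rot=[1,0,0,0])
for z in(.083,.07,.053):print(z,w2px('wrist',[.5015,.371,z],o3),w2px('wrist',[.5105,.371,z],o3))
for z in(0,.022):print(w2px('wrist',[.5043,.371,.0828-z],o3),w2px('wrist',[.5143,.371,.0828-z],o3))
E
```

```text
[0.50329177 0.37221491 0.07278772] [-0.44643891 -1.01046142  0.21711267  0.49378309]
0.083 [319.21296575 245.71350047] [319.20753103 231.83320662]
0.07 [319.29258693 237.69611266] [319.28848455 224.64692165]
0.053 [319.38208828 228.68385026] [319.37931727 216.58365492]
[319.2126073  241.30584406] [319.20653681 225.75095998]
[319.3418294  228.77050735] [319.33809453 214.7428575 ]
```

```bash
python3 -c "
import cv2
i=cv2.imread('pics/w3.png')[190:300,250:390];cv2.imwrite('pics/w3z.png',cv2.resize(i,None,fx=5,fy=5,interpolation=cv2.INTER_NEAREST))"
```

```text
(no output)
```

View pics/w3z.png

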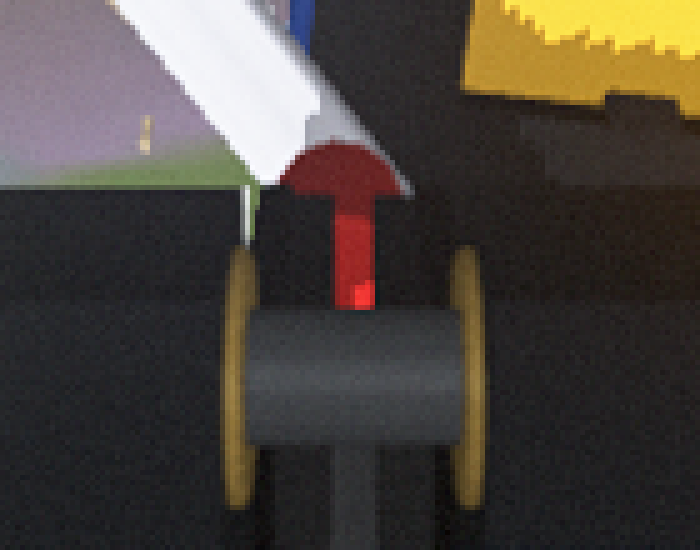

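```bash
python3 -m jog '[{"grip":80,"travel":[3,0,0],"twist":0},{"grip":80,"travel":[4,0,0],"twist":0},{"grip":80,"travel":[2.7,0,-2],"twist":0},{"grip":80,"travel":[0,0,-3],"twist":0},{"grip":80,"travel":[0,0,-2],"twist":0},{"grip":80,"travel":[0,0,-1],"twist":0},{"grip":80,"travel":[0,0,-1],"twist":0},{"grip":80,"travel":[0,0,0],"twist":0}]'
python3 -m jog '[{"grip":255,"travel":[0,0,0],"twist":0},{"grip":255,"travel":[0,0,0],"twist":0},{"grip":255,"travel":[0,0,0],"twist":0},{"grip":255,"travel":[0,0,0],"twist":0},{"grip":255,"travel":[0,0,0],"twist":0},{"grip":255,"travel":[0,0,0],"twist":0},{"grip":255,"travel":[0,0,0],"twist":0},{"grip":255,"travel":[0,0,0],"twist":0}]'
python3 - <<'E'
from h import *
ob=get_obs();i=snap('wrist','w5',(220,180,420,300),4)
E
```

```text
time: 7.75
position: [0.5013, 0.3706, 0.0617]
tool_rot: [1.0, -0.0, -0.001, 0.0]
ft_force: [1.2, 0.3, -0.5]
grip_width: 0.0597
time: 8.55
position: [0.5018, 0.3714, 0.0631]
tool_rot: [1.0, -0.0, 0.001, -0.0]
ft_force: [1.1, 1.6, 1.3]
grip_width: 0.0177
```

View pics/w5.png

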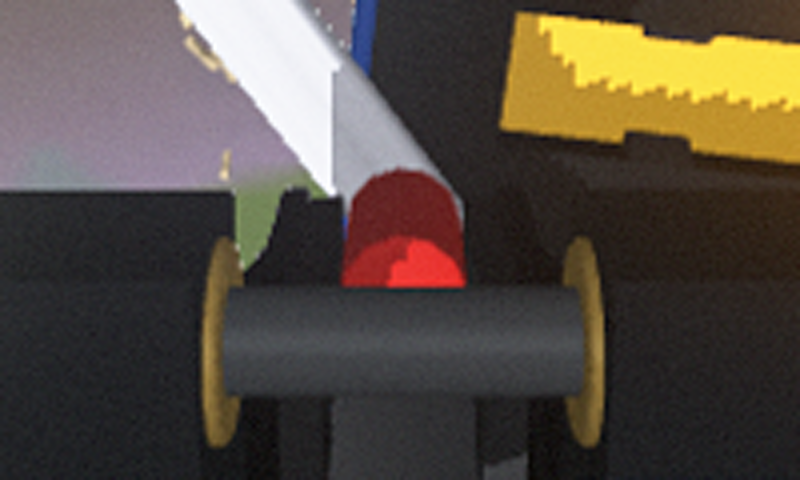

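```bash
python3 -m jog '[{"grip":255,"travel":[-0.75,0.95,0],"twist":0},{"grip":255,"travel":[-0.85,0.89,0],"twist":0},{"grip":255,"travel":[-0.92,0.8,0],"twist":0},{"grip":255,"travel":[-0.98,0.73,0],"twist":0},{"grip":255,"travel":[-1.05,0.63,0],"twist":0},{"grip":255,"travel":[-1.1,0.54,0],"twist":0},{"grip":255,"travel":[-1.13,0.44,0],"twist":0},{"grip":255,"travel":[-1.17,0.35,0],"twist":0}]'
python3 -m jog '[{"grip":255,"travel":[-1.2,0.24,0],"twist":0},{"grip":255,"travel":[-1.2,0.15,0],"twist":0},{"grip":255,"travel":[0,0,0],"twist":0},{"grip":255,"travel":[0,0,0],"twist":0}]'
```

```text
time: 9.4
position: [0.421, 0.4248, 0.0631]
tool_rot: [1.0, 0.0, 0.0, -0.0]
ft_force: [1.8, -2.0, 4.7]
grip_width: 0.0179
time: 9.8
position: [0.3961, 0.4288, 0.0631]
tool_rot: [1.0, -0.0, -0.001, -0.0]
ft_force: [-0.3, 0.6, 5.0]
grip_width: 0.0176
```

```bash
python3 -m jog '[{"grip":120,"travel":[0,0,0],"twist":0},{"grip":120,"travel":[0,0,0],"twist":0},{"grip":120,"travel":[0,0,4],"twist":0},{"grip":120,"travel":[0,0,4.5],"twist":0},{"grip":120,"travel":[3,-4,2],"twist":0},{"grip":120,"travel":[3,-4,0],"twist":0},{"grip":120,"travel":[3,-4,0],"twist":0},{"grip":120,"travel":[3,-4,0],"twist":0}]'
python3 -m jog '[{"grip":120,"travel":[1,-4,0],"twist":0},{"grip":120,"travel":[0,-2.5,0],"twist":0},{"grip":120,"travel":[0,0,0],"twist":0},{"grip":120,"travel":[0,0,0],"twist":0}]'
python3 - <<'E'
from h import *
ob=get_obs();i=snap('wrist','w6',None,1.25);print(ob['position'],ob['time'])
print(search_frame('glue_tube','wrist')[:1])
np.save('w6.npy',np.r_[ob['position'],ob['tool_rot']])
E
```

```text
time: 10.6
position: [0.5155, 0.2696, 0.166]
tool_rot: [1.0, 0.0, -0.001, -0.0]
ft_force: [0.1, 0.7, 0.1]
grip_width: 0.0458
time: 11.0
position: [0.5249, 0.2059, 0.1658]
tool_rot: [1.0, -0.001, -0.001, -0.0]
ft_force: [-0.9, 1.0, 0.3]
grip_width: 0.0461
[0.52492418 0.20585501 0.16576649] 11.0
[{'at': [0.5679, 0.1974, 0.0476], 'p': 0.94}]
```

View pics/w6.png

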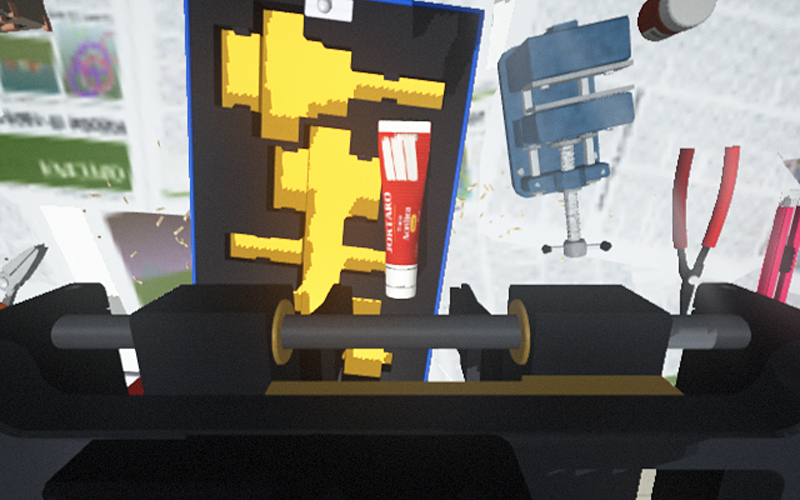

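```bash
cat >> h.py <<'E'
def O(p,q=(1,0,0,0)): return dict(position=list(p),tool_rot=list(q))
O4=O((.40418,.37126,.15326),(1,.001,.001,0)); O6=O((.52492,.20586,.16577),(1,-.001,-.001,0))
E
python3 - <<'E'
from h import *
p=lambda u,v,z,o:np.round(px2w('wrist',(u/1.25,v/1.25),z,o)[:2],4)
for zz in (.036,.056,.016):
  print(zz,'w4 nearL',p(373,261,zz,O4),'nearR',p(627,289,zz,O4),'w6 farR',p(484,8,zz,O6),'R low',p(436,330,zz,O6),'L up',p(188,3,zz,O6),'L low',p(193,283,zz,O6))
print('hinge w4',p(508,267,.055,O4))
print('tube crimp',p(404,122,.036,O6),'mid L,R',p(387,205,.042,O6),p(424,205,.042,O6),'capend',p(400,297,.048,O6))
print('table objs: blockcorner..')
i=cv2.cvtColor(cv2.imread('pics/w6.png'),cv2.COLOR_BGR2HSV)
E
```

```text
0.036 w4 nearL [0.3907 0.3927] nearR [0.3673 0.1839] w6 farR [0.6948 0.1455] R low [0.4435 0.1737] L up [0.6982 0.3556] L low [0.488 0.383]
0.056 w4 nearL [0.3965 0.3911] nearR [0.3748 0.1971] w6 farR [0.6879 0.1496] R low [0.4537 0.1759] L up [0.6912 0.3454] L low [0.4952 0.371 ]
0.016 w4 nearL [0.3849 0.3943] nearR [0.3599 0.1707] w6 farR [0.7016 0.1415] R low [0.4333 0.1716] L up [0.7053 0.3659] L low [0.4808 0.3951]
hinge w4 [0.3918 0.2892]
tube crimp [0.6182 0.2023] mid L,R [0.5554 0.2158] [0.5554 0.1865] capend [0.4797 0.2056]
table objs: blockcorner..
```

```bash
python3 -m jog '[{"grip":120,"travel":[2.7,-0.5,-3],"twist":0},{"grip":120,"travel":[0,0,-4],"twist":0},{"grip":120,"travel":[0,0,-2],"twist":0},{"grip":120,"travel":[0,0,-1.5],"twist":0},{"grip":120,"travel":[0,0,0],"twist":0},{"grip":190,"travel":[0,0,0],"twist":0},{"grip":190,"travel":[0,0,0],"twist":0},{"grip":190,"travel":[0,0,0],"twist":0}]'
python3 -m jog '[{"grip":190,"travel":[0,0,0],"twist":0},{"grip":190,"travel":[0,0,0],"twist":0}]'
```

```text
time: 11.9
position: [0.5534, 0.2016, 0.0627]
tool_rot: [1.0, 0.0, 0.001, -0.0]
ft_force: [-0.3, 0.1, 0.5]
grip_width: 0.0299
time: 12.1
position: [0.553, 0.2011, 0.0621]
tool_rot: [1.0, 0.0, 0.001, -0.0]
ft_force: [-0.4, -0.5, 0.2]
grip_width: 0.0234
```

```bash
python3 -m jog '[{"grip":115,"travel":[0,0,0],"twist":0},{"grip":115,"travel":[0,0,0],"twist":0},{"grip":115,"travel":[0,0,0],"twist":0},{"grip":115,"travel":[0,0,0],"twist":0},{"grip":115,"travel":[0,0,-0.5],"twist":0},{"grip":115,"travel":[0,0,-0.5],"twist":0},{"grip":115,"travel":[0,0,0],"twist":0}]' 
python3 -m jog '[{"grip":115,"travel":[0,0,-0.4],"twist":0},{"grip":115,"travel":[0,0,0],"twist":0}]'
python3 -m jog '[{"grip":115,"travel":[0,0,-0.4],"twist":0},{"grip":115,"travel":[0,0,0],"twist":0}]'
```

```text
time: 12.8
position: [0.5519, 0.2009, 0.0504]
tool_rot: [1.0, 0.0, -0.001, 0.0]
ft_force: [0.2, -0.4, -0.8]
grip_width: 0.0475
time: 13.0
position: [0.5523, 0.201, 0.0468]
tool_rot: [1.0, 0.0, -0.001, 0.0]
ft_force: [-1.3, -0.8, 0.1]
grip_width: 0.0477
time: 13.2
position: [0.5524, 0.2009, 0.043]
tool_rot: [1.0, 0.0, -0.0, 0.0]
ft_force: [0.5, -0.5, 0.6]
grip_width: 0.0478
```

```bash
python3 -m jog '[{"grip":115,"travel":[0,0,-0.3],"twist":0},{"grip":115,"travel":[0,0,0],"twist":0}]' 
python3 -m jog '[{"grip":200,"travel":[0,0,0],"twist":0},{"grip":200,"travel":[0,0,0],"twist":0},{"grip":200,"travel":[0,0,0],"twist":0},{"grip":200,"travel":[0,0,0],"twist":0},{"grip":200,"travel":[0,0,0],"twist":0}]' 12
```

```text
time: 13.4
position: [0.5525, 0.201, 0.0401]
tool_rot: [1.0, 0.0, -0.0, 0.0]
ft_force: [-0.4, -0.3, 0.5]
grip_width: 0.0475
time: 13.9
position: [0.5527, 0.2011, 0.0405]
tool_rot: [1.0, 0.0, 0.0, -0.0]
ft_force: [0.9, 0.3, -0.6]
grip_width: 0.0316
```

```bash
python3 -m jog '[{"grip":200,"travel":[0,0,2],"twist":0},{"grip":200,"travel":[0,0,4],"twist":0},{"grip":200,"travel":[0,4,2],"twist":0},{"grip":200,"travel":[-1,4,0],"twist":0},{"grip":200,"travel":[-1,4,0],"twist":0},{"grip":200,"travel":[-1,4,0],"twist":0},{"grip":200,"travel":[-1,4,0],"twist":0},{"grip":200,"travel":[-0.5,4,0],"twist":0}]' 
python3 -m jog '[{"grip":200,"travel":[0,1.5,-4],"twist":0},{"grip":200,"travel":[0,0,-3],"twist":0},{"grip":200,"travel":[0,0,-2],"twist":0},{"grip":200,"travel":[0,0,-1],"twist":0},{"grip":200,"travel":[0,0,0],"twist":0}]'
```

```text
time: 14.7
position: [0.5061, 0.4424, 0.1202]
tool_rot: [1.0, 0.0, -0.001, 0.0]
ft_force: [0.7, -0.5, -0.4]
grip_width: 0.0315
time: 15.2
position: [0.5065, 0.4552, 0.0186]
tool_rot: [1.0, -0.0, -0.002, 0.001]
ft_force: [0.0, -0.0, -0.1]
grip_width: 0.0315
```

```bash
python3 -m jog '[{"grip":200,"travel":[0,0,-0.5],"twist":0},{"grip":200,"travel":[0,0,-0.4],"twist":0},{"grip":200,"travel":[0,0,0],"twist":0}]'
python3 -m jog '[{"grip":130,"travel":[0,0,0],"twist":0},{"grip":130,"travel":[0,0,0],"twist":0},{"grip":130,"travel":[0,0,0],"twist":0},{"grip":130,"travel":[0,0,2],"twist":0},{"grip":130,"travel":[0,0,4],"twist":0},{"grip":130,"travel":[0,0,4],"twist":0},{"grip":130,"travel":[0,-3,4.5],"twist":0},{"grip":130,"travel":[0,-4.5,4.5],"twist":0}]'
python3 -m jog '[{"grip":0,"travel":[-1,-4.5,4.5],"twist":0},{"grip":0,"travel":[-2,-4.5,4.5],"twist":0},{"grip":0,"travel":[-1,0,4],"twist":0},{"grip":0,"travel":[0,0,0],"twist":0},{"grip":0,"travel":[0,0,0],"twist":0}]'
python3 - <<'E'
from h import *
ob=get_obs();i=snap('wrist','w7',None,1.25);print(ob['position'],ob['tool_rot'],ob['time'])
snap('top','top1')
print(search_frame('glue_tube','wrist')[:1])
E
```

```text
time: 15.5
position: [0.508, 0.456, 0.012]
tool_rot: [1.0, -0.0, 0.0, -0.0]
ft_force: [0.0, -0.5, 0.5]
grip_width: 0.0316
time: 16.3
position: [0.5081, 0.3938, 0.1909]
tool_rot: [1.0, 0.001, 0.002, -0.001]
ft_force: [-0.7, -1.2, 1.2]
grip_width: 0.0428
time: 16.8
position: [0.4752, 0.3244, 0.2986]
tool_rot: [1.0, 0.0, 0.002, -0.001]
ft_force: [-0.3, -0.1, -0.8]
grip_width: 0.075
[0.47523125 0.32438483 0.29862655] [ 9.99998420e-01  3.64363984e-06  1.62869684e-03 -7.11907480e-04] 16.8
[{'at': [0.5212, 0.4496, 0.0129], 'p': 0.86}]
```

View pics/w7.png

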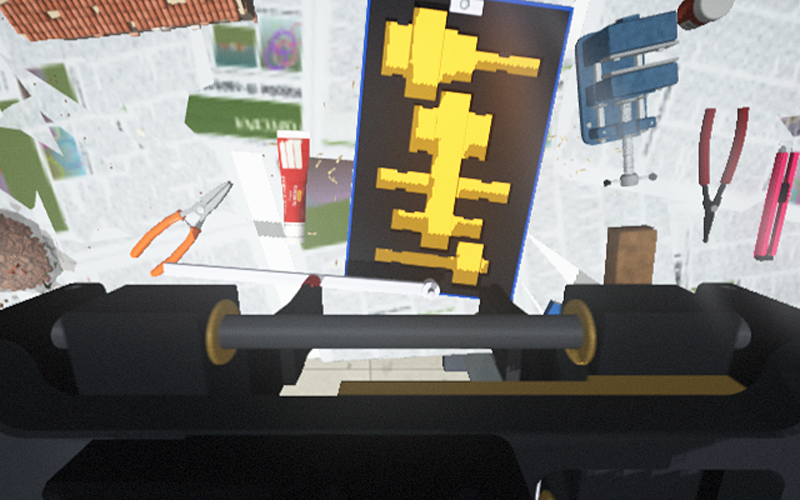

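```bash
cat >> h.py <<'E'
O7=O((.47523,.32438,.29863),(.9999984,0,.0016287,-.000712))
E
cat > rect.py <<'E'
from h import *
C=np.array([.5435,.2687]);a=-.115
def rect(im,cam_,ob,z,s=1):
    im=cv2.resize(im,(640,400),interpolation=cv2.INTER_AREA) if im.shape[1]!=640 else im
    xs=np.arange(-190,191,s)/1000;ys=np.arange(-130,131,s)/1000
    X,Y=np.meshgrid(xs,ys,indexing='ij')
    W=np.stack([C[0]+X*np.cos(a)-Y*np.sin(a),C[1]+X*np.sin(a)+Y*np.cos(a),np.full_like(X,z)],-1)
    K,R,t=cam(cam_,ob);q=(W@R.T+t)@K.T;q=(q[...,:2]/q[...,2:]).astype(np.float32)
    return cv2.remap(im,q[...,0],q[...,1],cv2.INTER_LINEAR),xs,ys
E
python3 - <<'E'
from rect import *
im=cv2.imread('pics/w7.png');r,xs,ys=rect(im,'wrist',O7,.034)
h=cv2.cvtColor(r,cv2.COLOR_BGR2HSV)
m=((h[...,0]>18)&(h[...,0]<35)&(h[...,1]>120)&(h[...,2]>60)).astype(np.uint8)
b=((h[...,0]>105)&(h[...,0]<130)&(h[...,1]>150)&(h[...,2]>100))
m=cv2.morphologyEx(m,cv2.MORPH_OPEN,np.ones((3,3)))
for i in range(20,365,3):
    j=np.where(m[i])[0]; k=np.where(b[i])[0]
    print(int(round(xs[i]*1e3)),[int(ys[j[0]]*1e3),int(ys[j[-1]]*1e3),len(j)] if len(j) else '-', [int(ys[k[0]]*1e3),int(ys[k[-1]]*1e3),len(k)] if len(k) else '',end=' | ')
n,l,st,ce=cv2.connectedComponentsWithStats(m)
print();print([(s.tolist(),c.round(1).tolist()) for s,c in zip(st,ce) if s[4]>100])
cv2.imwrite('pics/r7.png',cv2.resize(r,None,fx=1.9,fy=1.5))
E
```

```text
-170 -  | -167 -  | -164 -  | -161 - [-103, -102, 2] | -158 - [-103, -102, 2] | -155 - [-103, -102, 2] | -152 - [-103, 107, 3] | -149 [-56, -26, 31] [-103, 107, 3] | -146 [-56, -25, 32] [-103, 107, 3] | -143 [-56, -25, 32] [-103, -102, 2] | -140 [-56, -26, 31] [-103, -102, 2] | -137 [-56, -26, 31] [-104, 107, 4] | -134 [-56, -24, 33] [-103, 107, 4] | -131 [-66, 73, 130] [-104, 107, 5] | -128 [-66, 73, 140] [-103, 107, 4] | -125 [-66, 73, 140] [-103, 107, 4] | -122 [-66, 73, 140] [-104, 107, 5] | -119 [-66, 73, 140] [-103, 107, 4] | -116 [-65, 72, 106] [-103, 107, 4] | -113 [-58, -25, 34] [-103, 107, 4] | -110 [-57, -25, 33] [-103, 107, 3] | -107 [-57, 19, 66] [-104, 108, 5] | -104 [-57, 19, 66] [-103, 108, 4] | -101 [-57, 19, 66] [-103, 107, 4] | -98 [-56, 20, 65] [-103, 107, 3] | -95 [-13, 20, 34] [-103, 107, 3] | -92 [-13, 20, 34] [-104, 107, 4] | -89 [-49, 57, 107] [-103, 108, 4] | -86 [-50, 58, 109] [-103, 108, 4] | -83 [-50, 58, 109] [-104, 107, 4] | -80 [-50, 58, 109] [-103, 107, 3] | -77 [-50, 57, 108] [-104, 107, 4] | -74 [-50, 57, 108] [-103, 107, 3] | -71 [-50, 58, 109] [-1
[... 2111 characters left out ...]
4, 107, 5] | 118 [-11, 87, 99] [-104, 107, 5] | 121 [-11, 87, 99] [-104, 107, 5] | 124 [-11, 87, 99] [-104, 107, 4] | 127 [10, 87, 78] [-104, 107, 4] | 130 [24, 79, 41] [104, 107, 4] | 133 [24, 59, 36] [-104, 107, 5] | 136 [24, 59, 36] [105, 107, 3] | 139 [24, 59, 36] [-104, 107, 4] | 142 [24, 59, 36] [-104, 107, 5] | 145 [24, 58, 35] [-104, 107, 6] | 148 - [-104, -103, 2] | 151 - [-104, -103, 2] | 154 - [-104, -103, 2] | 157 - [-105, -103, 3] | 160 - [-105, -101, 5] | 163 - [-104, -40, 40] | 166 -  | 169 -  | 172 -  | 
[([0, 0, 261, 381, 75210], [127.4, 189.3]), ([64, 40, 140, 55, 3498], [117.6, 66.7]), ([55, 82, 156, 178, 13276], [133.2, 169.0]), ([48, 248, 170, 89, 7457], [156.1, 292.7])]
```

```bash
python3 -m jog '[{"grip":0,"travel":[2,-4,-4],"twist":0},{"grip":0,"travel":[2,-2,-4.5],"twist":0},{"grip":0,"travel":[0,0,-4],"twist":0},{"grip":0,"travel":[0,0,0],"twist":0},{"grip":0,"travel":[0,0,0],"twist":0}]'
cat > cuts.py <<'E'
from rect import *
ob=get_obs();im=camera('wrist')[:,:,::-1];print(np.round(ob['position'],4),ob['time'])
cv2.imwrite('pics/c_%d.png'%(ob['time']*10),im)
r,xs,ys=rect(im,'wrist',ob,.034,.5);h=cv2.cvtColor(r,cv2.COLOR_BGR2HSV)
m=((h[...,0]>18)&(h[...,0]<35)&(h[...,1]>110)&(h[...,2]>50))
def ext(v,ax): 
    j=np.where(v)[0]; return (round(ax[j[0]]*1e3,1),round(ax[j[-1]]*1e3,1)) if len(j) else None
win={'marker':(-145,-112,[-5,30,55]),'glue':(-94,-62,[-35,-28,35,45]),'cutter':(-50,-15,[-60,-40,40,60]),'block':(-5,57,[-33,-27,32,40]),'pl_grip':(70,135,[5,70,80]),'pl_jaw':(85,125,[-40,-60,-75])}
for k,(a0,b0,yy) in win.items():
    i0,i1=np.searchsorted(xs,[a0/1e3,b0/1e3]); out=[]
    for y in yy:
        j=np.searchsorted(ys,y/1e3);out.append((y,ext(m[i0:i1,j-4:j+5].mean(1)>.5,xs[i0:i1])))
    print(k,out)
for k,x in dict(marker=-124,glue=-78,cutter=-33,block=25,pliers=103).items():
    i=np.searchsorted(xs,x/1e3);print(k,'y',ext(m[i-4:i+5].mean(0)>.5,ys))
E
python3 cuts.py
python3 -m jog '[{"grip":0,"travel":[-4,0,0],"twist":0},{"grip":0,"travel":[-4,0,0],"twist":0},{"grip":0,"travel":[0,0,0],"twist":0},{"grip":0,"travel":[0,0,0],"twist":0}]'
python3 cuts.py
```

```text
time: 17.45
position: [0.5097, 0.2722, 0.1801]
tool_rot: [1.0, 0.0, -0.002, 0.0]
ft_force: [-0.3, 0.2, 0.6]
grip_width: 0.0871
[0.5097 0.2722 0.1801] 17.45
marker [(-5, None), (30, None), (55, None)]
glue [(-35, (np.float64(-86.0), np.float64(-66.5))), (-28, (np.float64(-86.0), np.float64(-66.5))), (35, (np.float64(-86.0), np.float64(-66.5))), (45, (np.float64(-86.0), np.float64(-65.5)))]
cutter [(-60, (np.float64(-42.5), np.float64(-20.5))), (-40, (np.float64(-42.0), np.float64(-20.5))), (40, (np.float64(-42.0), np.float64(-20.0))), (60, (np.float64(-42.0), np.float64(-20.0)))]
block [(-33, (np.float64(5.0), np.float64(50.5))), (-27, (np.float64(5.5), np.float64(50.0))), (32, (np.float64(6.0), np.float64(50.5))), (40, (np.float64(3.5), np.float64(53.0)))]
pl_grip [(5, (np.float64(70.0), np.float64(127.0))), (70, (np.float64(81.0), np.float64(128.5))), (80, (np.float64(78.0), np.float64(130.5)))]
pl_jaw [(-40, (np.float64(98.0), np.float64(110.5))), (-60, (np.float64(95.5), np.float64(113.0))), (-75, (np.float64(95.5), np.float64(113.0)))]
marker y None
glue y (np.float64(-51.0), np.
[... 620 characters left out ...]
loat64(-90.5), np.float64(-65.0)))]
cutter [(-60, (np.float64(-44.5), np.float64(-21.0))), (-40, (np.float64(-44.5), np.float64(-21.0))), (40, (np.float64(-44.0), np.float64(-20.5))), (60, (np.float64(-44.5), np.float64(-20.5)))]
block [(-33, (np.float64(3.5), np.float64(48.5))), (-27, (np.float64(4.0), np.float64(48.0))), (32, (np.float64(4.0), np.float64(48.5))), (40, (np.float64(1.5), np.float64(49.0)))]
pl_grip [(5, None), (70, None), (80, None)]
pl_jaw [(-40, None), (-60, None), (-75, None)]
marker y (np.float64(-67.5), np.float64(71.5))
glue y (np.float64(-51.5), np.float64(55.0))
cutter y (np.float64(-75.5), np.float64(78.5))
block y (np.float64(-42.0), np.float64(44.5))
pliers y None
```

```bash
cat > tools.py <<'E'
from h import *
# name: (plane z, hsv mask fn, approx)
def red(h):return ((h[...,0]<8)|(h[...,0]>174))&(h[...,1]>130)&(h[...,2]>60)
T={'pliers':(.009,red,(.5188,-.0644),(.11,.045)),
'cutter':(.012,lambda h:(h[...,0]>155)&(h[...,0]<175)&(h[...,1]>110)&(h[...,2]>60),(.4851,-.1469),(.11,.045)),
'gs':(.014,lambda h:red(h)|((h[...,0]>20)&(h[...,0]<34)&(h[...,1]>150)),(.5234,-.2231),(.08,.04)),
'mk':(.009,red,(.448,-.3141),(.1,.05)),
'blk':(.026,lambda h:(h[...,0]>5)&(h[...,0]<20)&(h[...,1]>70)&(h[...,2]>40),(.418,.0246),(.07,.06))}
def find(im,ob,names=None,off={}):
    for n in names or T:
        z,f,c,w=T[n];c=off.get(n,c)
        xs=np.arange(c[0]-w[0],c[0]+w[0],.0005);ys=np.arange(c[1]-w[1],c[1]+w[1],.0005)
        X,Y=np.meshgrid(xs,ys,indexing='ij');W=np.stack([X,Y,np.full_like(X,z)],-1)
        K,R,t=cam('wrist',ob);q=(W@R.T+t)@K.T;q=(q[...,:2]/q[...,2:]).astype(np.float32)
        r=cv2.remap(im,q[...,0],q[...,1],cv2.INTER_LINEAR);m=f(cv2.cvtColor(r,cv2.COLOR_BGR2HSV)).astype(np.uint8)
        m=cv2.morphologyEx(m,cv2.MORPH_OPEN,np.ones((5,5)));k,l,st,ce=cv2.connectedComponentsWithStats(cv2.morphologyEx(m,cv2.MORPH_CLOSE,np.ones((25,25))))
        if k<2: print(n,'none');continue
        j=1+np.argmax(st[1:,4]);i,jj=np.where(l==j);P=np.stack([xs[i],ys[jj]],1).astype(np.float32)
        (cx,cy),(a,b),ang=cv2.minAreaRect(P*1000);bx=cv2.boxPoints(((cx,cy),(a,b),ang));e=max([bx[1]-bx[0],bx[2]-bx[1]],key=lambda v:np.hypot(*v));e=e*np.sign(e[0])
        print(n,'mid',round(cx/1e3,4),round(cy/1e3,4),'size',round(max(a,b)),round(min(a,b)),'ang',round(np.degrees(np.arctan2(e[1],e[0])),1),'xr',P[:,0].min().round(3),P[:,0].max().round(3))
if __name__=='__main__':
    import sys
    ob=get_obs();im=camera('wrist')[:,:,::-1].copy();print(np.round(ob['position'],4),ob['time'])
    cv2.imwrite('pics/t_%d.png'%(ob['time']*10),im);find(im,ob,sys.argv[1:])
E
python3 -m jog '[{"grip":0,"travel":[0,-4.5,2],"twist":0},{"grip":0,"travel":[0,-4.5,2],"twist":0},{"grip":0,"travel":[0,-4.5,2],"twist":0},{"grip":0,"travel":[0,-4.5,1],"twist":0},{"grip":0,"travel":[0,-4.5,0],"twist":0},{"grip":0,"travel":[0,-4.5,0],"twist":0},{"grip":0,"travel":[0,-4.5,0],"twist":0},{"grip":0,"travel":[0,-4.5,0],"twist":0}]'
python3 -m jog '[{"grip":0,"travel":[0,-4.5,0],"twist":0},{"grip":0,"travel":[0,-3,0],"twist":0},{"grip":0,"travel":[0,0,0],"twist":0},{"grip":0,"travel":[0,0,0],"twist":0},{"grip":0,"travel":[0,0,0],"twist":0}]'
python3 tools.py
python3 -c "
from tools import *
find(cv2.resize(cv2.imread('pics/w1.png'),(640,400)),O((.42719,-.28161,.33759)))"
```

```text
time: 18.75
position: [0.4323, -0.091, 0.253]
tool_rot: [1.0, -0.0, 0.002, 0.001]
ft_force: [0.7, -0.7, 0.4]
grip_width: 0.0869
time: 19.25
position: [0.4308, -0.1624, 0.2518]
tool_rot: [1.0, 0.0, 0.0, -0.0]
ft_force: [0.1, -0.4, 0.3]
grip_width: 0.0871
[ 0.4308 -0.1624  0.2518] 19.25
pliers mid 0.5565 -0.0805 size 87 11 ang -1.4 xr 0.513 0.6
cutter mid 0.4851 -0.1446 size 129 19 ang 1.9 xr 0.421 0.55
gs mid 0.5241 -0.2235 size 104 22 ang -5.4 xr 0.472 0.575
mk mid 0.4042 -0.3106 size 44 14 ang -2.8 xr 0.382 0.426
blk mid 0.4183 0.026 size 80 56 ang 3.7 xr 0.377 0.458
pliers mid 0.5565 -0.0807 size 87 11 ang -2.1 xr 0.513 0.6
cutter mid 0.4847 -0.1448 size 128 20 ang 1.5 xr 0.421 0.549
gs mid 0.5238 -0.2239 size 103 21 ang -4.6 xr 0.472 0.575
mk mid 0.4041 -0.3101 size 44 13 ang -4.2 xr 0.382 0.426
blk mid 0.4174 0.0247 size 79 59 ang 4.2 xr 0.377 0.458
```

```bash
python3 -c "
from h import *
i=cv2.resize(cv2.imread('pics/t_192.png')[95:205,290:410],None,fx=5,fy=5,interpolation=cv2.INTER_CUBIC)
cv2.imwrite('pics/t1z.png',i)
o=O((.4308,-.1624,.2518))
for z in(.49,.42):print(w2px('wrist',[z,-.1446,.012],o))
"
```

```text
[306.74291903 131.69338982]
[307.29939664 182.58888597]
```

View pics/t1z.png

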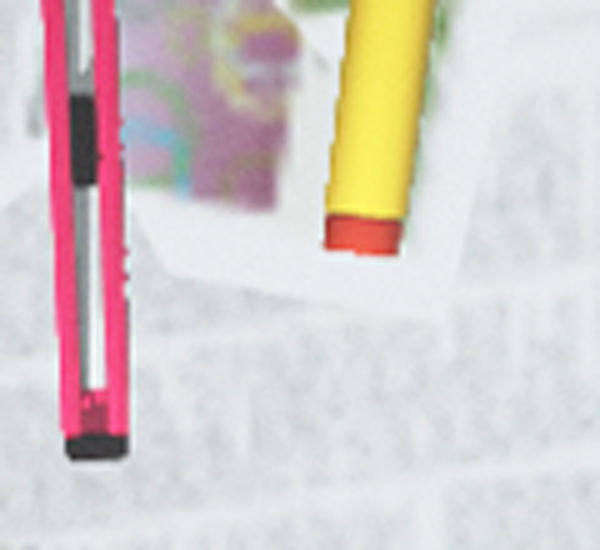

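```bash
python3 -m jog '[{"grip":120,"travel":[3,1,-4.5],"twist":1.7},{"grip":120,"travel":[2.8,0.8,-4.5],"twist":0},{"grip":120,"travel":[0,0,-4.5],"twist":0},{"grip":120,"travel":[0,0,-4.5],"twist":0},{"grip":120,"travel":[0,0,-3],"twist":0},{"grip":120,"travel":[0,0,-1.2],"twist":0},{"grip":120,"travel":[0,0,0],"twist":0}]' 
python3 -m jog '[{"grip":120,"travel":[0,0,-0.5],"twist":0},{"grip":120,"travel":[0,0,-0.5],"twist":0},{"grip":120,"travel":[0,0,0],"twist":0}]'
```

```text
time: 20.0
position: [0.4832, -0.1451, 0.0354]
tool_rot: [1.0, 0.016, -0.001, -0.001]
ft_force: [0.5, -1.1, 0.4]
grip_width: 0.0473
time: 20.3
position: [0.4843, -0.1466, 0.0273]
tool_rot: [1.0, 0.015, 0.001, 0.0]
ft_force: [0.1, -0.1, -0.9]
grip_width: 0.0464
```

```bash
python3 -m jog '[{"grip":120,"travel":[0.4,0.2,-0.5],"twist":0},{"grip":120,"travel":[0,0,-0.5],"twist":0},{"grip":120,"travel":[0,0,0],"twist":0}]' 
python3 -m jog '[{"grip":120,"travel":[0,0,-0.4],"twist":0},{"grip":120,"travel":[0,0,0],"twist":0}]'
python3 -m jog '[{"grip":120,"travel":[0,0,-0.3],"twist":0},{"grip":120,"travel":[0,0,0],"twist":0}]'
python3 -m jog '[{"grip":120,"travel":[0,0,-0.2],"twist":0},{"grip":120,"travel":[0,0,0],"twist":0}]'
```

```text
time: 20.6
position: [0.4876, -0.1441, 0.0161]
tool_rot: [1.0, 0.015, -0.0, -0.0]
ft_force: [-0.4, -0.1, -0.3]
grip_width: 0.0464
time: 20.8
position: [0.4874, -0.1442, 0.012]
tool_rot: [1.0, 0.015, -0.0, -0.0]
ft_force: [-1.2, 0.0, 0.4]
grip_width: 0.0461
time: 21.0
position: [0.4876, -0.1442, 0.0092]
tool_rot: [1.0, 0.015, -0.0, -0.0]
ft_force: [0.0, 0.7, 0.4]
grip_width: 0.046
time: 21.2
position: [0.4877, -0.1443, 0.0073]
tool_rot: [1.0, 0.015, -0.0, -0.0]
ft_force: [0.1, 0.2, -0.2]
grip_width: 0.0464
```

```bash
for i in 1; do python3 -m jog '[{"grip":120,"travel":[0,0,-0.2],"twist":0},{"grip":120,"travel":[0,0,0],"twist":0}]'; python3 -m jog '[{"grip":120,"travel":[0,0,-0.2],"twist":0},{"grip":120,"travel":[0,0,0],"twist":0}]'; python3 -m jog '[{"grip":120,"travel":[0,0,-0.2],"twist":0},{"grip":120,"travel":[0,0,0],"twist":0}]'; done
```

```text
time: 21.4
position: [0.4877, -0.1443, 0.0053]
tool_rot: [1.0, 0.015, -0.0, -0.0]
ft_force: [-0.8, 0.1, -0.1]
grip_width: 0.046
time: 21.6
position: [0.4876, -0.1443, 0.0033]
tool_rot: [1.0, 0.015, -0.0, -0.0]
ft_force: [0.7, 0.7, -2.0]
grip_width: 0.0459
time: 21.8
position: [0.4877, -0.1442, 0.0013]
tool_rot: [1.0, 0.015, -0.0, -0.0]
ft_force: [0.7, 0.6, -1.5]
grip_width: 0.0461
```

```bash
python3 -m jog '[{"grip":255,"travel":[0,0,0],"twist":0},{"grip":255,"travel":[0,0,0],"twist":0},{"grip":255,"travel":[0,0,0],"twist":0},{"grip":255,"travel":[0,0,0],"twist":0},{"grip":255,"travel":[0,0,0],"twist":0},{"grip":255,"travel":[0,0,0],"twist":0}]' 45
python3 -m jog '[{"grip":255,"travel":[0,0,2],"twist":0},{"grip":255,"travel":[0,0,4],"twist":0},{"grip":255,"travel":[0,0,4],"twist":0},{"grip":255,"travel":[0,0,4],"twist":0},{"grip":255,"travel":[0,2,0],"twist":8.5},{"grip":255,"travel":[0,4,0],"twist":8.5},{"grip":255,"travel":[0,4,0],"twist":8.5}]'
```

```text
time: 22.4
position: [0.4878, -0.1443, 0.0016]
tool_rot: [1.0, 0.015, 0.0, 0.0]
ft_force: [0.2, -1.0, 1.4]
grip_width: 0.0187
time: 23.1
position: [0.4878, -0.0438, 0.142]
tool_rot: [0.972, 0.237, 0.001, 0.0]
ft_force: [1.2, 0.9, -1.0]
grip_width: 0.0183
```

```bash
python3 -m jog '[{"grip":255,"travel":[0.4,4,0],"twist":8},{"grip":255,"travel":[0.4,4,0],"twist":8},{"grip":255,"travel":[0.4,4,0],"twist":8},{"grip":255,"travel":[0.4,4,0],"twist":8},{"grip":255,"travel":[0.4,4,0],"twist":8},{"grip":255,"travel":[0.4,4,0],"twist":8},{"grip":255,"travel":[0,4,0],"twist":8},{"grip":255,"travel":[0,3.8,0],"twist":0}]' 
python3 -m jog '[{"grip":255,"travel":[0,0,-2],"twist":0},{"grip":255,"travel":[0,0,0],"twist":0},{"grip":255,"travel":[0,0,0],"twist":0}]'
python3 - <<'E'
from h import *
ob=get_obs();p=ob['position'];q=ob['tool_rot'];print((np.array([.5117,.2744])-p[:2])*100,2*np.degrees(np.arctan2(q[1],q[0])))
snap('wrist','p1',None,1.25)
E
```

```text
time: 23.9
position: [0.5112, 0.2754, 0.1412]
tool_rot: [0.747, 0.665, -0.0, -0.0]
ft_force: [0.5, -0.1, -0.5]
grip_width: 0.0189
time: 24.2
position: [0.5109, 0.2732, 0.121]
tool_rot: [0.748, 0.664, -0.001, -0.0]
ft_force: [-0.3, -0.0, -0.6]
grip_width: 0.0189
[0.08202515 0.11554161] 83.20913616659455
```

View pics/p1.png

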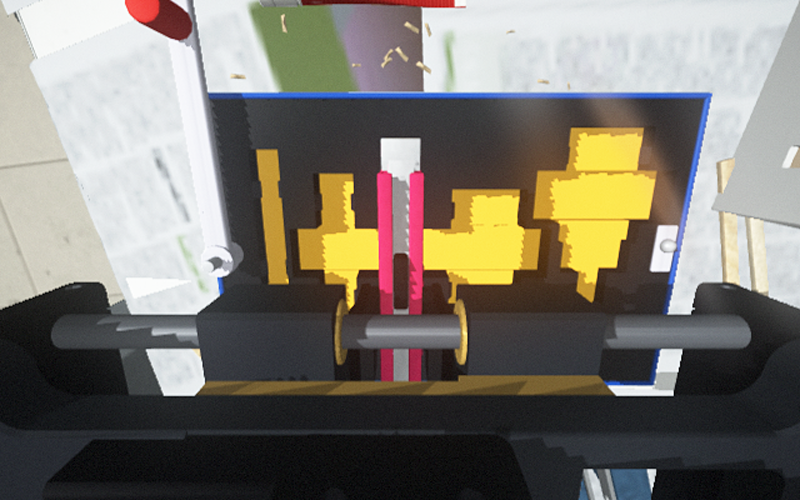

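```bash
python3 -m jog '[{"grip":255,"travel":[0.1,0.1,-4],"twist":0},{"grip":255,"travel":[0,0,-2.5],"twist":0},{"grip":255,"travel":[0,0,0],"twist":0}]' 
python3 -m jog '[{"grip":255,"travel":[0,0,-0.8],"twist":0},{"grip":255,"travel":[0,0,-0.7],"twist":0},{"grip":255,"travel":[0,0,0],"twist":0}]'
python3 -m jog '[{"grip":255,"travel":[0,0,-0.3],"twist":0},{"grip":255,"travel":[0,0,0],"twist":0}]'
```

```text
time: 24.55
position: [0.5108, 0.2729, 0.0542]
tool_rot: [0.748, 0.663, -0.003, -0.001]
ft_force: [-1.7, 0.3, -0.9]
grip_width: 0.0188
time: 24.85
position: [0.5131, 0.2745, 0.0418]
tool_rot: [0.748, 0.664, 0.0, 0.0]
ft_force: [0.1, -0.6, -0.1]
grip_width: 0.0189
time: 25.05
position: [0.513, 0.2748, 0.0388]
tool_rot: [0.748, 0.664, 0.0, 0.0]
ft_force: [-0.1, -0.3, -1.1]
grip_width: 0.0189
```

```bash
python3 -m jog '[{"grip":255,"travel":[-0.07,0,-0.4],"twist":0},{"grip":255,"travel":[0,0,0],"twist":0}]' 
python3 -m jog '[{"grip":255,"travel":[0,0,-0.3],"twist":0},{"grip":255,"travel":[0,0,0],"twist":0}]'
python3 -m jog '[{"grip":255,"travel":[0,0,-0.3],"twist":0},{"grip":255,"travel":[0,0,0],"twist":0}]'
```

```text
time: 25.25
position: [0.5117, 0.2747, 0.0342]
tool_rot: [0.748, 0.664, -0.0, -0.0]
ft_force: [-0.3, 0.5, -1.2]
grip_width: 0.0189
time: 25.45
position: [0.5118, 0.2746, 0.0311]
tool_rot: [0.748, 0.664, -0.0, -0.0]
ft_force: [0.6, -0.4, 0.2]
grip_width: 0.0188
time: 25.65
position: [0.5119, 0.2748, 0.0283]
tool_rot: [0.748, 0.664, -0.0, -0.0]
ft_force: [-1.1, 0.9, -0.5]
grip_width: 0.0193
```

```bash
python3 -m jog '[{"grip":255,"travel":[0,0,-0.2],"twist":0},{"grip":255,"travel":[0,0,0],"twist":0}]' 
python3 -m jog '[{"grip":255,"travel":[0,0,-0.2],"twist":0},{"grip":255,"travel":[0,0,0],"twist":0}]'
python3 -m jog '[{"grip":255,"travel":[0,0,-0.2],"twist":0},{"grip":255,"travel":[0,0,0],"twist":0}]'
```

```text
time: 25.85
position: [0.5119, 0.2748, 0.0264]
tool_rot: [0.748, 0.664, 0.0, -0.0]
ft_force: [-0.4, 0.9, 1.0]
grip_width: 0.0192
time: 26.05
position: [0.5121, 0.2748, 0.0246]
tool_rot: [0.748, 0.664, 0.0, -0.0]
ft_force: [-0.9, 1.2, 3.1]
grip_width: 0.0187
time: 26.25
position: [0.5121, 0.2748, 0.0245]
tool_rot: [0.748, 0.664, 0.0, 0.0]
ft_force: [-4.8, -0.9, 15.4]
grip_width: 0.0191
```

```bash
python3 -m jog '[{"grip":255,"travel":[0,0,-0.2],"twist":0},{"grip":255,"travel":[0,0,0],"twist":0}]' 
python3 -m jog '[{"grip":255,"travel":[0,0,-0.2],"twist":0},{"grip":255,"travel":[0,0,0],"twist":0}]'
```

```text
time: 26.45
position: [0.5121, 0.2748, 0.0244]
tool_rot: [0.748, 0.664, 0.0, 0.0]
ft_force: [-6.9, -0.8, 27.9]
grip_width: 0.0188
time: 26.65
position: [0.5121, 0.2748, 0.0244]
tool_rot: [0.748, 0.664, 0.001, 0.0]
ft_force: [-9.7, -3.3, 40.7]
grip_width: 0.0189
```

```bash
python3 -m jog '[{"grip":255,"travel":[0,0,0.5],"twist":0},{"grip":175,"travel":[0,0,0],"twist":0},{"grip":175,"travel":[0,0,0],"twist":0},{"grip":175,"travel":[0,0,0],"twist":0},{"grip":175,"travel":[0,0,2],"twist":0},{"grip":175,"travel":[0,0,4],"twist":0},{"grip":175,"travel":[0,0,4],"twist":0}]'
python3 - <<'E'
from h import *
ob=get_obs();snap('wrist','p2',(160,60,520,240),2.2);print(ob['position'],ob['grip_width'])
E
```

```text
time: 27.35
position: [0.5114, 0.2743, 0.1227]
tool_rot: [0.748, 0.664, -0.002, -0.001]
ft_force: [1.2, 0.4, 0.1]
grip_width: 0.0272
[0.51140358 0.27429114 0.12274345] 0.027189851055930178
```

View pics/p2.png

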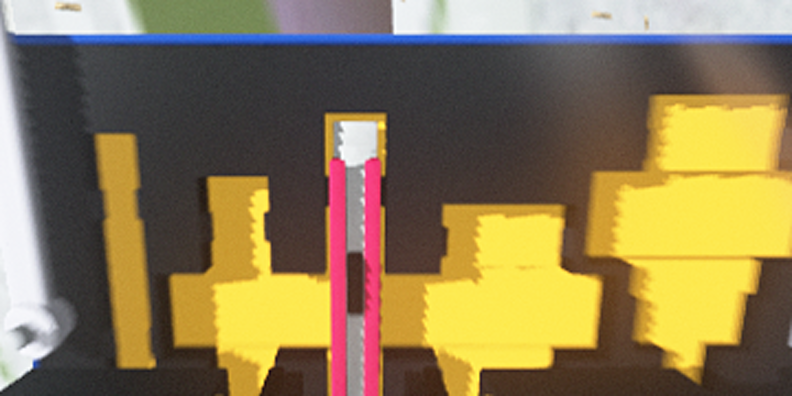

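```bash
python3 -m jog '[{"grip":100,"travel":[-0.5,-4.2,2],"twist":-8},{"grip":100,"travel":[-0.5,-4.2,2],"twist":-8},{"grip":100,"travel":[-0.5,-4.2,2],"twist":-8},{"grip":100,"travel":[-0.5,-4.2,1],"twist":-8},{"grip":100,"travel":[-0.5,-4.2,0],"twist":-8},{"grip":100,"travel":[-0.5,-4.2,0],"twist":-8},{"grip":100,"travel":[-0.5,-4.2,0],"twist":-8},{"grip":100,"travel":[-0.5,-4.2,0],"twist":-8}]' 
python3 -m jog '[{"grip":100,"travel":[-1,-4.2,0],"twist":-8},{"grip":100,"travel":[-1,-4.2,0],"twist":-8},{"grip":100,"travel":[-1,-4.2,0],"twist":-8.5},{"grip":100,"travel":[0,-3.6,0],"twist":0},{"grip":100,"travel":[0,0,0],"twist":0},{"grip":100,"travel":[0,0,0],"twist":0}]'
python3 tools.py
python3 -c "
from h import *
print(get_obs()['tool_rot'])"
```

```text
time: 28.2
position: [0.4718, -0.0631, 0.1929]
tool_rot: [0.986, 0.164, -0.0, -0.0]
ft_force: [0.8, 0.2, 0.1]
grip_width: 0.0528
time: 28.8
position: [0.4417, -0.2239, 0.1926]
tool_rot: [0.999, -0.047, -0.001, -0.001]
ft_force: [-0.0, -0.5, -0.3]
grip_width: 0.0525
[ 0.4417 -0.2239  0.1926] 28.8
pliers mid 0.5551 -0.0444 size 87 11 ang 5.1 xr 0.512 0.598
cutter none
gs mid 0.524 -0.2235 size 103 22 ang -5.2 xr 0.472 0.576
mk mid 0.4037 -0.3095 size 44 14 ang -6.0 xr 0.382 0.426
blk mid 0.4274 0.0234 size 64 62 ang 3.8 xr 0.394 0.46
[ 9.98919822e-01 -4.64535102e-02 -7.85152410e-04 -8.03190693e-04]
```

```bash
python3 -m jog '[{"grip":100,"travel":[4,0,-3],"twist":0},{"grip":100,"travel":[4.2,0,-3],"twist":0},{"grip":100,"travel":[0,0,-4],"twist":0},{"grip":100,"travel":[0,0,-4],"twist":0},{"grip":100,"travel":[0,0,-2],"twist":0},{"grip":100,"travel":[0,0,-1],"twist":0},{"grip":100,"travel":[0,0,0],"twist":0},{"grip":100,"travel":[0,0,0],"twist":0}]'
```

```text
time: 29.65
position: [0.5234, -0.223, 0.0252]
tool_rot: [0.999, -0.046, 0.001, 0.0]
ft_force: [0.4, -1.0, -0.7]
grip_width: 0.0528
```

```bash
python3 -m jog '[{"grip":100,"travel":[0,-0.05,-1.2],"twist":0},{"grip":100,"travel":[0,0,-0.8],"twist":0},{"grip":100,"travel":[0,0,0],"twist":0},{"grip":255,"travel":[0,0,0],"twist":0},{"grip":255,"travel":[0,0,0],"twist":0},{"grip":255,"travel":[0,0,0],"twist":0},{"grip":255,"travel":[0,0,0],"twist":0},{"grip":255,"travel":[0,0,0],"twist":0}]' 45
python3 -m jog '[{"grip":255,"travel":[0,0,0],"twist":0},{"grip":255,"travel":[0,0,0],"twist":0}]'
```

```text
time: 30.45
position: [0.5228, -0.2239, 0.0046]
tool_rot: [0.999, -0.046, 0.0, 0.0]
ft_force: [-0.0, -0.2, 0.4]
grip_width: 0.0217
time: 30.65
position: [0.5229, -0.2239, 0.0046]
tool_rot: [0.999, -0.046, 0.0, 0.0]
ft_force: [0.4, -0.0, 1.4]
grip_width: 0.0219
```

```bash
python3 -m jog '[{"grip":255,"travel":[0,0,3],"twist":0},{"grip":255,"travel":[0,0,4.5],"twist":0},{"grip":255,"travel":[0,0,4.5],"twist":0},{"grip":255,"travel":[-0.5,4.2,2],"twist":8},{"grip":255,"travel":[-0.5,4.2,0],"twist":8},{"grip":255,"travel":[-0.5,4.2,0],"twist":8},{"grip":255,"travel":[-0.5,4.2,0],"twist":8},{"grip":255,"travel":[-0.5,4.2,0],"twist":8}]' 
python3 -m jog '[{"grip":255,"travel":[-0.5,4.2,0],"twist":8},{"grip":255,"travel":[-0.5,4.2,0],"twist":8},{"grip":255,"travel":[-0.5,4.2,0],"twist":8},{"grip":255,"travel":[-0.5,4.2,0],"twist":8},{"grip":255,"travel":[-0.5,4.2,0],"twist":8},{"grip":255,"travel":[-0.5,4.2,0],"twist":8.5},{"grip":255,"travel":[-0.2,4.2,-2],"twist":0},{"grip":255,"travel":[0,0,-2],"twist":0}]'
cat > d.py <<'E'
import sys
from h import *
ob=get_obs();p=ob['position'];q=ob['tool_rot'];t=[float(v) for v in sys.argv[1:]]
print('need cm',np.round((np.array(t[:3])-p[:len(t[:3])])*100,2),'yaw',round(2*np.degrees(np.arctan2(q[1],q[0])),2),'q',np.round(ob['q'],2)[[0,5]])
E
python3 -m jog '[{"grip":255,"travel":[0,0,0],"twist":0},{"grip":255,"travel":[0,0,0],"twist":0}]'
python3 d.py .4662 .2796 .0201
```

```text
time: 31.45
position: [0.4972, -0.0123, 0.1446]
tool_rot: [0.954, 0.301, 0.0, -0.0]
ft_force: [0.4, -0.4, -0.5]
grip_width: 0.0218
time: 32.25
position: [0.4661, 0.2852, 0.1047]
tool_rot: [0.746, 0.666, 0.003, 0.0]
ft_force: [0.8, -0.3, 0.1]
grip_width: 0.0217
time: 32.45
position: [0.4652, 0.2799, 0.1042]
tool_rot: [0.748, 0.664, -0.001, -0.0]
ft_force: [1.0, 0.3, 0.7]
grip_width: 0.0215
need cm [ 0.1  -0.03 -8.41] yaw 83.21 q [0.34 0.45]
```

```bash
python3 -m jog '[{"grip":255,"travel":[0.1,-0.1,-4],"twist":0},{"grip":255,"travel":[0,0,-2],"twist":0},{"grip":255,"travel":[0,0,0],"twist":0}]' 
python3 -m jog '[{"grip":255,"travel":[0,0,-1],"twist":0},{"grip":255,"travel":[0,0,0],"twist":0}]'
python3 -m jog '[{"grip":255,"travel":[0,0,-0.4],"twist":0},{"grip":255,"travel":[0,0,0],"twist":0}]'
python3 -m jog '[{"grip":255,"travel":[0,0,-0.4],"twist":0},{"grip":255,"travel":[0,0,0],"twist":0}]'
```

```text
time: 32.75
position: [0.4658, 0.2775, 0.0432]
tool_rot: [0.748, 0.663, -0.002, -0.001]
ft_force: [0.1, -0.2, -0.7]
grip_width: 0.0218
time: 32.95
position: [0.4674, 0.2788, 0.0348]
tool_rot: [0.748, 0.664, 0.0, 0.0]
ft_force: [-0.2, -0.4, -0.3]
grip_width: 0.0218
time: 33.15
position: [0.4671, 0.2792, 0.0309]
tool_rot: [0.748, 0.664, 0.0, 0.0]
ft_force: [-0.2, -0.9, -0.3]
grip_width: 0.0222
time: 33.35
position: [0.4661, 0.2792, 0.0263]
tool_rot: [0.748, 0.664, -0.0, -0.0]
ft_force: [-0.9, -0.1, 0.2]
grip_width: 0.0219
```

```bash
python3 -m jog '[{"grip":255,"travel":[0,0,-0.3],"twist":0},{"grip":255,"travel":[0,0,0],"twist":0}]'
python3 -m jog '[{"grip":255,"travel":[0,0,-0.3],"twist":0},{"grip":255,"travel":[0,0,0],"twist":0}]'
python3 -m jog '[{"grip":255,"travel":[0,0,-0.3],"twist":0},{"grip":255,"travel":[0,0,0],"twist":0}]'
```

```text
time: 33.55
position: [0.4657, 0.2792, 0.0231]
tool_rot: [0.748, 0.664, -0.001, -0.001]
ft_force: [-2.0, 1.7, 1.1]
grip_width: 0.0223
time: 33.75
position: [0.4658, 0.2791, 0.0201]
tool_rot: [0.748, 0.664, -0.001, -0.0]
ft_force: [-3.9, 1.0, 0.3]
grip_width: 0.0218
time: 33.95
position: [0.4659, 0.2792, 0.0198]
tool_rot: [0.748, 0.664, -0.0, -0.0]
ft_force: [-8.3, -0.5, 21.7]
grip_width: 0.0218
```

```bash
python3 -m jog '[{"grip":255,"travel":[0,0,0.2],"twist":0},{"grip":168,"travel":[0,0,0],"twist":0},{"grip":168,"travel":[0,0,0],"twist":0},{"grip":168,"travel":[0,0,0],"twist":0},{"grip":168,"travel":[0,0,2],"twist":0},{"grip":168,"travel":[0,0,4],"twist":0},{"grip":168,"travel":[0,0,4.5],"twist":0},{"grip":168,"travel":[0,-1,4.5],"twist":0}]'
python3 - <<'E'
from h import *
ob=get_obs();snap('wrist','p3',(160,60,520,240),2.2);print(ob['position'],ob['grip_width'])
E
python3 -m jog '[{"grip":120,"travel":[-1,-4.2,0],"twist":-8},{"grip":120,"travel":[-1,-4.2,0],"twist":-8},{"grip":120,"travel":[-0.5,-4.2,0],"twist":-8},{"grip":120,"travel":[0,-4.2,0],"twist":-8},{"grip":120,"travel":[0,-4.2,0],"twist":-8},{"grip":120,"travel":[0,-4.2,0],"twist":-8},{"grip":120,"travel":[0,-4.2,0],"twist":-8},{"grip":120,"travel":[0,-4.2,0],"twist":-8}]' 
python3 -m jog '[{"grip":120,"travel":[0,-4.2,0],"twist":-8},{"grip":120,"travel":[0,-4.2,0],"twist":-8},{"grip":120,"travel":[0,-4.2,0],"twist":-8},{"grip":120,"travel":[0,-3,0],"twist":0},{"grip":120,"travel":[0,0,0],"twist":0},{"grip":120,"travel":[0,0,0],"twist":0}]'
python3 tools.py mk pliers blk; python3 d.py .4 -.31 .1
```

```text
time: 34.75
position: [0.4679, 0.2698, 0.1707]
tool_rot: [0.747, 0.664, 0.001, 0.0]
ft_force: [1.3, 0.2, 0.1]
grip_width: 0.0297
[0.4679293  0.26977956 0.17065514] 0.02966534794117603
time: 35.6
position: [0.4426, -0.0693, 0.1694]
tool_rot: [0.987, 0.164, 0.001, 0.001]
ft_force: [0.3, 0.0, 0.2]
grip_width: 0.0459
time: 36.2
position: [0.4418, -0.2237, 0.169]
tool_rot: [0.999, -0.043, 0.0, -0.0]
ft_force: [0.4, 1.3, -0.2]
grip_width: 0.0461
[ 0.4418 -0.2237  0.169 ] 36.2
mk mid 0.404 -0.31 size 44 14 ang -4.1 xr 0.382 0.426
pliers mid 0.5551 -0.0448 size 87 12 ang 5.3 xr 0.512 0.598
blk mid 0.4259 0.0224 size 68 64 ang 4.1 xr 0.392 0.46
need cm [-4.15 -8.75 -6.9 ] yaw -4.82 q [-0.69  0.96]
```

```bash
python3 -m jog '[{"grip":130,"travel":[-1.9,-4.3,-3],"twist":-0.4},{"grip":130,"travel":[-1.9,-4.3,-3],"twist":0},{"grip":130,"travel":[0,0,-4],"twist":0},{"grip":130,"travel":[0,0,-2],"twist":0},{"grip":130,"travel":[0,0,0],"twist":0},{"grip":130,"travel":[0,0,0],"twist":0}]'
python3 tools.py mk; python3 d.py .4037 -.3099 .0035
```

```text
time: 36.85
position: [0.408, -0.2988, 0.0557]
tool_rot: [0.999, -0.044, -0.0, -0.0]
ft_force: [0.8, -0.2, -0.4]
grip_width: 0.0426
[ 0.408  -0.2988  0.0557] 36.85
mk mid 0.4038 -0.3105 size 45 14 ang -4.4 xr 0.382 0.426
need cm [-0.48 -1.05 -5.3 ] yaw -5.09 q [-0.85  0.81]
```

```bash
python3 -m jog '[{"grip":130,"travel":[-0.45,-1.1,-1],"twist":0},{"grip":130,"travel":[0,0,-2],"twist":0},{"grip":130,"travel":[0,0,-1.5],"twist":0},{"grip":130,"travel":[0,0,-0.7],"twist":0},{"grip":130,"travel":[0,0,0],"twist":0},{"grip":255,"travel":[0,0,0],"twist":0},{"grip":255,"travel":[0,0,0],"twist":0},{"grip":255,"travel":[0,0,0],"twist":0}]' 45
python3 -m jog '[{"grip":255,"travel":[0,0,0],"twist":0},{"grip":255,"travel":[0,0,0],"twist":0},{"grip":255,"travel":[0,0,0],"twist":0}]'
python3 d.py .4037 -.3099 .0035
```

```text
time: 37.7
position: [0.4035, -0.3113, 0.0043]
tool_rot: [0.999, -0.045, 0.001, 0.001]
ft_force: [-0.7, -0.4, 0.3]
grip_width: 0.0262
time: 38.0
position: [0.4034, -0.3111, 0.004]
tool_rot: [0.999, -0.045, 0.0, 0.0]
ft_force: [-0.1, 0.6, 3.6]
grip_width: 0.0123
need cm [ 0.03  0.12 -0.05] yaw -5.19 q [-0.88  0.78]
```

```bash
python3 -m jog '[{"grip":255,"travel":[0,0,3],"twist":0},{"grip":255,"travel":[0,0,4.5],"twist":0},{"grip":255,"travel":[0.5,2,4.5],"twist":0},{"grip":255,"travel":[1.5,4,1],"twist":8},{"grip":255,"travel":[1.5,4,0],"twist":8},{"grip":255,"travel":[1.5,4,0],"twist":8},{"grip":255,"travel":[0,4,0],"twist":8},{"grip":255,"travel":[0,4,0],"twist":8}]' 
python3 -m jog '[{"grip":255,"travel":[0,4,0],"twist":8},{"grip":255,"travel":[0,4,0],"twist":8},{"grip":255,"travel":[0,4,0],"twist":8},{"grip":255,"travel":[0,4,0],"twist":8},{"grip":255,"travel":[-1,4,0],"twist":8},{"grip":255,"travel":[-1,4,0],"twist":8.5},{"grip":255,"travel":[-1,4,0],"twist":0},{"grip":255,"travel":[-0.8,4,-2],"twist":0}]'
python3 -m jog '[{"grip":255,"travel":[0,1.1,-2],"twist":0},{"grip":255,"travel":[0,0,0],"twist":0},{"grip":255,"travel":[0,0,0],"twist":0}]'
python3 d.py .4158 .2402 .024
python3 - <<'E'
from h import *
snap('wrist','p4',None,1.25)
E
```

```text
time: 38.8
position: [0.4533, -0.0893, 0.1337]
tool_rot: [0.953, 0.302, 0.0, 0.0]
ft_force: [0.8, -0.1, 0.1]
grip_width: 0.0123
time: 39.6
position: [0.4161, 0.2312, 0.115]
tool_rot: [0.747, 0.665, 0.002, 0.001]
ft_force: [1.3, 0.4, -0.6]
grip_width: 0.0124
time: 39.9
position: [0.4147, 0.2398, 0.0935]
tool_rot: [0.747, 0.665, -0.001, -0.0]
ft_force: [-0.3, -0.2, -0.5]
grip_width: 0.0126
need cm [ 0.11  0.04 -6.95] yaw 83.35 q [0.29 0.41]
```

View pics/p4.png

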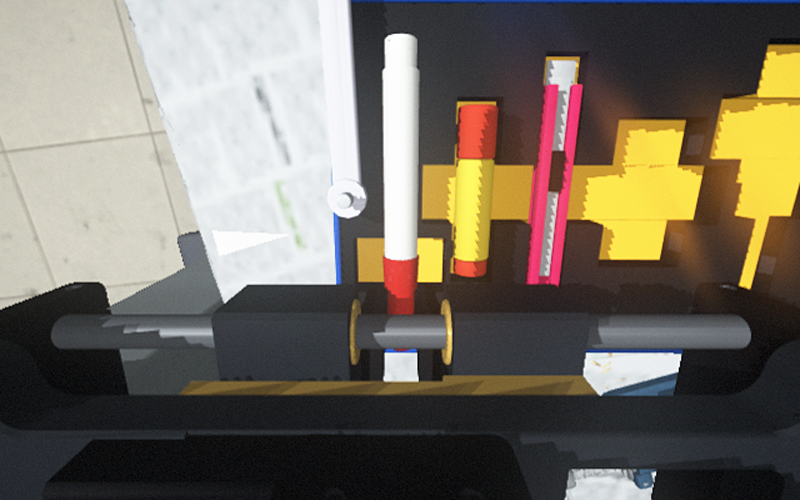

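```bash
python3 - <<'E'
from h import *
ob=get_obs();p=px2w('wrist',(400/1.25,35/1.25),.0975,ob);u=np.array([.1147,.9934]);m=p[:2]-.0675*u;print(p,m,'grip off',(ob['position'][:2]-m)@u, 'target mid .4210 .2849', ((np.array([.421,.2849])-m)*100).round(2))
E
```

```text
[0.42828692 0.35350005 0.0975    ] [0.42054467 0.28644555] grip off -0.04722313729826802 target mid .4210 .2849 [ 0.05 -0.15]
```

Good. Shift (+0.1, -0.1) and go in.

```bash
python3 -m jog '[{"grip":255,"travel":[0.1,-0.1,-3],"twist":0},{"grip":255,"travel":[0,0,-1.7],"twist":0},{"grip":255,"travel":[0,0,0],"twist":0}]' 
python3 d.py .4158 .2392 .024
python3 -m jog '[{"grip":255,"travel":[0,0,-0.8],"twist":0},{"grip":255,"travel":[0,0,0],"twist":0}]'
python3 -m jog '[{"grip":255,"travel":[0,0,-0.4],"twist":0},{"grip":255,"travel":[0,0,0],"twist":0}]'
python3 -m jog '[{"grip":255,"travel":[0,0,-0.4],"twist":0},{"grip":255,"travel":[0,0,0],"twist":0}]'
```

```text
time: 40.25
position: [0.4159, 0.2376, 0.0459]
tool_rot: [0.748, 0.664, -0.001, -0.001]
ft_force: [0.0, 0.6, 0.2]
grip_width: 0.0127
need cm [-0.01  0.16 -2.19] yaw 83.17 q [0.29 0.4 ]
time: 40.45
position: [0.4167, 0.2386, 0.039]
tool_rot: [0.748, 0.664, 0.0, 0.0]
ft_force: [1.1, 0.3, -1.2]
grip_width: 0.0119
time: 40.65
position: [0.4164, 0.2391, 0.0349]
tool_rot: [0.747, 0.665, 0.0, 0.0]
ft_force: [-0.2, -0.9, 0.3]
grip_width: 0.0127
time: 40.85
position: [0.4155, 0.2391, 0.0305]
tool_rot: [0.747, 0.665, -0.0, -0.0]
ft_force: [-0.8, -0.4, 0.3]
grip_width: 0.0123
```

```bash
python3 -m jog '[{"grip":255,"travel":[0,0,-0.3],"twist":0},{"grip":255,"travel":[0,0,0],"twist":0}]'
python3 -m jog '[{"grip":255,"travel":[0,0,-0.3],"twist":0},{"grip":255,"travel":[0,0,0],"twist":0}]'
python3 -m jog '[{"grip":255,"travel":[0,0,-0.2],"twist":0},{"grip":255,"travel":[0,0,0],"twist":0}]'
```

```text
time: 41.05
position: [0.4154, 0.2391, 0.0274]
tool_rot: [0.747, 0.665, -0.001, -0.0]
ft_force: [-1.7, 0.2, 1.7]
grip_width: 0.0128
time: 41.25
position: [0.4155, 0.2391, 0.0244]
tool_rot: [0.747, 0.665, -0.001, -0.0]
ft_force: [-2.1, 1.6, 1.5]
grip_width: 0.0122
time: 41.45
position: [0.4157, 0.2392, 0.0238]
tool_rot: [0.747, 0.665, -0.0, -0.0]
ft_force: [-4.6, 1.1, 14.4]
grip_width: 0.0128
```

```bash
python3 -m jog '[{"grip":255,"travel":[0,0,-0.15],"twist":0},{"grip":190,"travel":[0,0,0.3],"twist":0},{"grip":190,"travel":[0,0,0],"twist":0},{"grip":190,"travel":[0,0,0],"twist":0},{"grip":190,"travel":[0,0,2],"twist":0},{"grip":190,"travel":[0,0,3],"twist":0},{"grip":255,"travel":[0.5,4.5,0.5],"twist":0},{"grip":255,"travel":[0.5,4.5,0],"twist":0}]'
python3 -m jog '[{"grip":255,"travel":[0,0,0],"twist":0},{"grip":255,"travel":[0,0,0],"twist":0}]'
python3 d.py .426 .329 .045
```

```text
time: 42.25
position: [0.4284, 0.3298, 0.0803]
tool_rot: [0.748, 0.663, 0.002, 0.001]
ft_force: [1.9, -0.9, -0.3]
grip_width: 0.0133
time: 42.45
position: [0.4263, 0.3298, 0.0786]
tool_rot: [0.746, 0.665, 0.0, 0.0]
ft_force: [0.2, -0.8, -0.4]
grip_width: 0.0023
need cm [-0.03 -0.08 -3.36] yaw 83.43 q [0.45 0.57]
```

```bash
python3 -m jog '[{"grip":255,"travel":[0,0,-2],"twist":0},{"grip":255,"travel":[0,0,-1],"twist":0},{"grip":255,"travel":[0,0,0],"twist":0}]'
python3 -m jog '[{"grip":255,"travel":[0,0,-0.5],"twist":0},{"grip":255,"travel":[0,0,0],"twist":0}]'
python3 -m jog '[{"grip":255,"travel":[0,0,-0.4],"twist":0},{"grip":255,"travel":[0,0,0],"twist":0}]'
python3 -m jog '[{"grip":255,"travel":[0,0,-0.3],"twist":0},{"grip":255,"travel":[0,0,0],"twist":0}]'
```

```text
time: 42.75
position: [0.4247, 0.3273, 0.0473]
tool_rot: [0.748, 0.664, -0.003, -0.001]
ft_force: [-0.2, -0.1, 0.4]
grip_width: 0.0004
time: 42.95
position: [0.4262, 0.3286, 0.0439]
tool_rot: [0.747, 0.664, -0.0, -0.0]
ft_force: [-0.3, -0.2, 0.0]
grip_width: 0.0005
time: 43.15
position: [0.4262, 0.329, 0.0401]
tool_rot: [0.747, 0.665, -0.0, 0.0]
ft_force: [-0.4, -0.4, -0.0]
grip_width: 0.0003
time: 43.35
position: [0.4261, 0.3291, 0.037]
tool_rot: [0.747, 0.665, -0.0, -0.0]
ft_force: [-0.3, -0.4, 0.3]
grip_width: 0.0008
```

```bash
python3 -m jog '[{"grip":255,"travel":[0,0,-0.2],"twist":0},{"grip":255,"travel":[0,0,0],"twist":0}]'
python3 -m jog '[{"grip":255,"travel":[0,0,-0.2],"twist":0},{"grip":255,"travel":[0,0,0],"twist":0}]'
```

```text
time: 43.55
position: [0.4261, 0.3291, 0.035]
tool_rot: [0.747, 0.665, -0.0, -0.0]
ft_force: [-0.6, 0.2, 0.2]
grip_width: 0.0007
time: 43.75
position: [0.4263, 0.3292, 0.0335]
tool_rot: [0.747, 0.665, 0.0, 0.0]
ft_force: [-0.9, 0.0, 3.9]
grip_width: 0.0003
```

```bash
python3 -m jog '[{"grip":255,"travel":[0,0,-0.25],"twist":0},{"grip":255,"travel":[0,0,0],"twist":0}]'
python3 -m jog '[{"grip":255,"travel":[0,0,2],"twist":0},{"grip":255,"travel":[0,0,4],"twist":0},{"grip":60,"travel":[0,-1,4.5],"twist":0},{"grip":60,"travel":[0,-4.2,4.5],"twist":0},{"grip":60,"travel":[0,-4.2,0],"twist":-8},{"grip":60,"travel":[0,-4.2,0],"twist":-8},{"grip":60,"travel":[0,-4.2,0],"twist":-8},{"grip":60,"travel":[0,-4.2,0],"twist":-8}]'
python3 -m jog '[{"grip":60,"travel":[0,-4.2,0],"twist":-8},{"grip":60,"travel":[-0.5,-4.2,0],"twist":-8},{"grip":60,"travel":[-1,0,0],"twist":-8},{"grip":60,"travel":[-1,0,0],"twist":-8},{"grip":60,"travel":[0,0,0],"twist":-8},{"grip":60,"travel":[0,0,0],"twist":-8},{"grip":60,"travel":[0,0,0],"twist":0},{"grip":60,"travel":[0,0,0],"twist":0}]'
python3 tools.py blk pliers;python3 d.py .42 .025 .1
```

```text
time: 43.95
position: [0.4262, 0.3293, 0.0329]
tool_rot: [0.747, 0.665, 0.0, 0.0]
ft_force: [-3.9, -1.4, 19.0]
grip_width: 0.0004
time: 44.75
position: [0.426, 0.1155, 0.1724]
tool_rot: [0.903, 0.431, 0.0, 0.0]
ft_force: [0.5, 0.3, -0.5]
grip_width: 0.0401
time: 45.55
position: [0.4011, 0.033, 0.1722]
tool_rot: [1.0, 0.03, -0.0, -0.0]
ft_force: [0.9, 0.2, -0.1]
grip_width: 0.0666
[0.4011 0.033  0.1722] 45.55
blk mid 0.4182 0.0311 size 80 46 ang 3.6 xr 0.377 0.459
pliers mid 0.5361 -0.0803 size 19 5 ang -8.7 xr 0.527 0.545
need cm [ 1.88 -0.8  -7.22] yaw 3.45 q [-0.2   1.31]
```

```bash
python3 -m jog '[{"grip":40,"travel":[1.7,-0.2,-3],"twist":0},{"grip":40,"travel":[0,0,-4],"twist":0},{"grip":40,"travel":[0,0,-4],"twist":0},{"grip":40,"travel":[0,0,-2.5],"twist":0},{"grip":40,"travel":[0,0,-1],"twist":0},{"grip":40,"travel":[0,0,0],"twist":0},{"grip":40,"travel":[0,0,0],"twist":0}]' 45
python3 d.py .418 .031 .004
```

```text
time: 46.3
position: [0.4187, 0.0309, 0.0278]
tool_rot: [1.0, 0.029, 0.001, 0.0]
ft_force: [0.4, 0.7, 0.3]
grip_width: 0.0733
need cm [-0.07  0.01 -2.38] yaw 3.35 q [-0.19  1.32]
```

```bash
python3 -m jog '[{"grip":40,"travel":[0,0,-1.2],"twist":0},{"grip":40,"travel":[0,0,-1.2],"twist":0},{"grip":40,"travel":[0,0,0],"twist":0},{"grip":255,"travel":[0,0,0],"twist":0},{"grip":255,"travel":[0,0,0],"twist":0},{"grip":255,"travel":[0,0,0],"twist":0},{"grip":255,"travel":[0,0,0],"twist":0},{"grip":255,"travel":[0,0,0],"twist":0}]'
python3 d.py .5705 .2676 .02
python3 -m jog '[{"grip":255,"travel":[0,0,3],"twist":0},{"grip":255,"travel":[1,0,4.5],"twist":0},{"grip":255,"travel":[2,2,4],"twist":8},{"grip":255,"travel":[2,3,1],"twist":8},{"grip":255,"travel":[2,3,0],"twist":8},{"grip":255,"travel":[2,3,0],"twist":8},{"grip":255,"travel":[2,3,0],"twist":8},{"grip":255,"travel":[2,3,0],"twist":8}]'
python3 -m jog '[{"grip":255,"travel":[1,3,0],"twist":8},{"grip":255,"travel":[1,3,0],"twist":8},{"grip":255,"travel":[0.4,0.7,-1],"twist":8},{"grip":255,"travel":[0,0,-1],"twist":8},{"grip":255,"travel":[0,0,-1],"twist":0},{"grip":255,"travel":[0,0,0],"twist":0},{"grip":255,"travel":[0,0,0],"twist":0}]'
python3 d.py .5705 .2676 .02
```

```text
time: 47.1
position: [0.4184, 0.0309, 0.0036]
tool_rot: [1.0, 0.029, 0.0, 0.0]
ft_force: [0.1, 0.2, 4.5]
grip_width: 0.0481
need cm [15.21 23.67  1.64] yaw 3.31 q [-0.19  1.32]
time: 47.9
position: [0.5482, 0.2023, 0.128]
tool_rot: [0.9, 0.436, -0.0, -0.0]
ft_force: [0.0, -0.3, -1.4]
grip_width: 0.048
time: 48.6
position: [0.5717, 0.2675, 0.0978]
tool_rot: [0.748, 0.664, -0.001, -0.0]
ft_force: [0.7, 0.8, -0.8]
grip_width: 0.048
need cm [-0.12  0.01 -7.78] yaw 83.16 q [0.26 0.38]
```

```bash
python3 -m jog '[{"grip":255,"travel":[-0.1,0,-3],"twist":0.2},{"grip":255,"travel":[0,0,-2],"twist":0},{"grip":255,"travel":[0,0,0],"twist":0},{"grip":255,"travel":[0,0,-0.6],"twist":0},{"grip":255,"travel":[0,0,0],"twist":0}]'
python3 d.py .5705 .2676 .02
python3 -m jog '[{"grip":255,"travel":[0,0,-0.5],"twist":0},{"grip":255,"travel":[0,0,0],"twist":0}]'
python3 -m jog '[{"grip":255,"travel":[0,0,-0.4],"twist":0},{"grip":255,"travel":[0,0,0],"twist":0}]'
```

```text
time: 49.1
position: [0.5718, 0.268, 0.0428]
tool_rot: [0.746, 0.666, 0.001, 0.0]
ft_force: [-0.1, 0.2, -1.2]
grip_width: 0.048
need cm [-0.13 -0.04 -2.28] yaw 83.46 q [0.26 0.38]
time: 49.3
position: [0.5713, 0.268, 0.0375]
tool_rot: [0.746, 0.666, 0.0, 0.0]
ft_force: [-0.1, 0.1, -1.2]
grip_width: 0.0479
time: 49.5
position: [0.5712, 0.268, 0.033]
tool_rot: [0.746, 0.666, 0.0, -0.0]
ft_force: [0.5, 0.7, -1.2]
grip_width: 0.0481
```

```bash
python3 -m jog '[{"grip":255,"travel":[0,0,-0.4],"twist":0},{"grip":255,"travel":[0,0,0],"twist":0}]'
python3 -m jog '[{"grip":255,"travel":[0,0,-0.4],"twist":0},{"grip":255,"travel":[0,0,0],"twist":0}]'
python3 -m jog '[{"grip":255,"travel":[0,0,-0.4],"twist":0},{"grip":255,"travel":[0,0,0],"twist":0}]'
python3 -m jog '[{"grip":255,"travel":[0,0,-0.25],"twist":0},{"grip":255,"travel":[0,0,0],"twist":0}]'
```

```text
time: 49.7
position: [0.5714, 0.2682, 0.0293]
tool_rot: [0.746, 0.666, 0.0, 0.0]
ft_force: [0.1, 1.0, 1.6]
grip_width: 0.0482
time: 49.9
position: [0.5713, 0.2681, 0.0249]
tool_rot: [0.746, 0.666, 0.0, 0.0]
ft_force: [1.1, 1.6, 0.5]
grip_width: 0.0478
time: 50.1
position: [0.5712, 0.268, 0.0207]
tool_rot: [0.746, 0.666, 0.0, 0.0]
ft_force: [0.7, 0.5, -0.3]
grip_width: 0.0484
time: 50.3
position: [0.5714, 0.268, 0.0197]
tool_rot: [0.746, 0.666, 0.0, 0.0]
ft_force: [-1.5, -0.1, 7.7]
grip_width: 0.0484
```

```bash
cat > pl.py <<'E'
from tools import *
ob=get_obs();im=camera('wrist')[:,:,::-1].copy();cv2.imwrite('pics/t_%d.png'%(ob['time']*10),im);print(np.round(ob['position'],4),ob['time'])
xs=np.arange(.41,.62,.0005);ys=np.arange(-.12,.0,.0005)
X,Y=np.meshgrid(xs,ys,indexing='ij');W=np.stack([X,Y,np.full_like(X,.009)],-1)
K,R,t=cam('wrist',ob);q=(W@R.T+t)@K.T;q=(q[...,:2]/q[...,2:]).astype(np.float32)
h=cv2.cvtColor(cv2.remap(im,q[...,0],q[...,1],cv2.INTER_LINEAR),cv2.COLOR_BGR2HSV)
m=red(h);d=(h[...,2]<75)
for x in np.arange(.42,.61,.01):
    i=np.searchsorted(xs,x);j=np.where(m[i-2:i+3].mean(0)>.5)[0];k=np.where(d[i-2:i+3].mean(0)>.5)[0]
    print(round(x,3),'red',(ys[j[0]].round(4),ys[j[-1]].round(4),((ys[j[0]]+ys[j[-1]])/2).round(4)) if len(j) else '-','dark',(ys[k[0]].round(4),ys[k[-1]].round(4)) if len(k) else '-')
i=np.where(m.sum(1)>4)[0];print('red x',xs[i[0]],xs[i[-1]]);i=np.where(d.sum(1)>4)[0];print('dark x',xs[i[0]],xs[i[-1]])
E
python3 -m jog '[{"grip":255,"travel":[0,0,-0.15],"twist":0},{"grip":90,"travel":[0,0,0.3],"twist":0},{"grip":90,"travel":[0,0,0],"twist":0},{"grip":90,"travel":[0,0,0],"twist":0},{"grip":90,"travel":[0,0,2],"twist":0},{"grip":90,"travel":[0,0,4],"twist":0},{"grip":90,"travel":[0,0,4.5],"twist":0},{"grip":60,"travel":[-1,-1,4.5],"twist":0}]'
python3 -m jog '[{"grip":40,"travel":[-1.5,-4,3],"twist":-8.2},{"grip":40,"travel":[-1.5,-4,0],"twist":-8.2},{"grip":40,"travel":[-1.5,-4,0],"twist":-8.2},{"grip":40,"travel":[-1.5,-4,0],"twist":-8.2},{"grip":40,"travel":[-1.5,-4,0],"twist":-8.2},{"grip":40,"travel":[-1.5,-4,0],"twist":-8.2},{"grip":40,"travel":[-1.5,-4,0],"twist":-8.2},{"grip":40,"travel":[-1.5,-4,0],"twist":-8.2}]'
python3 -m jog '[{"grip":40,"travel":[0,0,0],"twist":-8.2},{"grip":40,"travel":[0,0,0],"twist":-8.2},{"grip":40,"travel":[0,0,0],"twist":0},{"grip":40,"travel":[0,0,0],"twist":0}]'
python3 d.py .56 -.06 .1; python3 pl.py
```

```text
time: 51.1
position: [0.5619, 0.2585, 0.1707]
tool_rot: [0.746, 0.666, 0.0, -0.0]
ft_force: [0.5, -0.4, 0.2]
grip_width: 0.0594
time: 51.9
position: [0.4408, -0.0617, 0.1985]
tool_rot: [0.988, 0.153, -0.0, -0.0]
ft_force: [1.1, 0.4, 0.2]
grip_width: 0.0737
time: 52.3
position: [0.4416, -0.0602, 0.1986]
tool_rot: [1.0, 0.015, -0.0, -0.0]
ft_force: [0.2, 0.1, -0.0]
grip_width: 0.0734
need cm [11.84  0.02 -9.86] yaw 1.68 q [-0.39  1.15]
[ 0.4416 -0.0602  0.1986] 52.3
0.42 red - dark -
0.43 red - dark -
0.44 red - dark -
0.45 red - dark (np.float64(-0.0695), np.float64(-0.063))
0.46 red - dark (np.float64(-0.0705), np.float64(-0.061))
0.47 red - dark (np.float64(-0.0715), np.float64(-0.0595))
0.48 red - dark (np.float64(-0.07), np.float64(-0.0595))
0.49 red - dark (np.float64(-0.0705), np.float64(-0.059))
0.5 red - dark (np.float64(-0.074), np.float64(-0.054))
0.51 red - dark (np.float64(-0.076), np.float64(-0.0505))
0.52 red (np.float64(-0.0815), np.float64(-0.0455), np.float64(-0.0635)) dark -
0.53 red (np.float64(-0.0825), np.float64(-0.043), np.float64(-0.0627)) dark -
0.54 red (np.float64(-0.084), np.float64(-0.0405), np.float64(-0.0622)) dark -
0.55 red (np.float64(-0.085), np.float64(-0.039), np.float64(-0.062)) dark -
0.56 red (np.float64(-0.0855), np.float64(-0.0375), np.float64(-0.0615)) dark -
0.57 red (np.float64(-0.086), np.float64(-0.0365), np.float64(-0.0612)) dark -
0.58 red (np.float64(-0.0855), np.float64(-0.0365), np.float64(-0.061)) dark -
0.59 red (np.float64(-0.084), np.float64(-0.0365), np.float64(-0.0602)) dark -
0.6 red (np.float64(-0.0825), np.float64(-0.0785), np.float64(-0.0805)) dark -
red x 0.512 0.6005000000000001
dark x 0.447 0.5115000000000001
```

```bash
python3 -m jog '[{"grip":40,"travel":[4,-0.1,-3],"twist":0.7},{"grip":40,"travel":[4,-0.1,-3],"twist":0},{"grip":40,"travel":[3.7,0,-4],"twist":0},{"grip":40,"travel":[0,0,-4],"twist":0},{"grip":40,"travel":[0,0,-3],"twist":0},{"grip":40,"travel":[0,0,0],"twist":0},{"grip":40,"travel":[0,0,0],"twist":0}]'
python3 d.py .559 -.0617 .003
```

```text
time: 53.05
position: [0.5556, -0.0618, 0.032]
tool_rot: [1.0, 0.02, -0.001, -0.0]
ft_force: [0.0, 1.0, 0.9]
grip_width: 0.0734
need cm [ 0.34  0.01 -2.9 ] yaw 2.31 q [-0.31  1.22]
```

```bash
python3 -m jog '[{"grip":40,"travel":[0.3,0,-1.2],"twist":0},{"grip":40,"travel":[0,0,-1.2],"twist":0},{"grip":40,"travel":[0,0,-0.5],"twist":0},{"grip":40,"travel":[0,0,0],"twist":0},{"grip":255,"travel":[0,0,0],"twist":0},{"grip":255,"travel":[0,0,0],"twist":0},{"grip":255,"travel":[0,0,0],"twist":0},{"grip":255,"travel":[0,0,0],"twist":0}]'
python3 -m jog '[{"grip":255,"travel":[0,0,0],"twist":0},{"grip":255,"travel":[0,0,0],"twist":0}]'
python3 d.py .559 -.0617 .003
```

```text
time: 53.85
position: [0.559, -0.0624, 0.0035]
tool_rot: [1.0, 0.019, 0.0, 0.0]
ft_force: [-0.4, -0.0, -0.5]
grip_width: 0.0495
time: 54.05
position: [0.559, -0.0624, 0.0034]
tool_rot: [1.0, 0.019, 0.0, 0.0]
ft_force: [0.5, -0.0, 1.4]
grip_width: 0.0481
need cm [ 0.    0.07 -0.04] yaw 2.2 q [-0.31  1.22]
```

```bash
python3 -m jog '[{"grip":255,"travel":[0,0,3],"twist":0},{"grip":255,"travel":[0,0,4.5],"twist":0},{"grip":255,"travel":[-2,0,4.5],"twist":0},{"grip":255,"travel":[-2,3,4],"twist":8},{"grip":255,"travel":[-1,4,0],"twist":8},{"grip":255,"travel":[0,4,0],"twist":8},{"grip":255,"travel":[0,4,0],"twist":8},{"grip":255,"travel":[0,4,0],"twist":8}]'
python3 -m jog '[{"grip":255,"travel":[1,4,0],"twist":8},{"grip":255,"travel":[2,4,0],"twist":8},{"grip":255,"travel":[3,4,0],"twist":8},{"grip":255,"travel":[4,3,0],"twist":8},{"grip":255,"travel":[4,2,0],"twist":8},{"grip":255,"travel":[0.3,0,-3],"twist":1},{"grip":255,"travel":[0,0,-3],"twist":0},{"grip":255,"travel":[0,0,0],"twist":0}]'
python3 -m jog '[{"grip":255,"travel":[0,0,0],"twist":0}]'
python3 d.py .6516 .2985 .0249
```

```text
time: 54.85
position: [0.5096, 0.1269, 0.1605]
tool_rot: [0.932, 0.363, -0.0, 0.0]
ft_force: [0.9, -0.8, -1.0]
grip_width: 0.0481
time: 55.65
position: [0.6487, 0.2943, 0.0943]
tool_rot: [0.748, 0.664, -0.006, -0.003]
ft_force: [-1.6, -0.1, -2.3]
grip_width: 0.0482
time: 55.75
position: [0.6522, 0.2952, 0.0994]
tool_rot: [0.748, 0.664, -0.001, -0.001]
ft_force: [0.8, -0.1, -0.8]
grip_width: 0.048
need cm [-0.06  0.33 -7.45] yaw 83.21 q [0.27 0.39]
```

```bash
python3 -m jog '[{"grip":255,"travel":[0,0.3,-2.5],"twist":0},{"grip":255,"travel":[0,0,-2.3],"twist":0},{"grip":255,"travel":[0,0,0],"twist":0},{"grip":255,"travel":[0,0,0],"twist":0}]'
python3 d.py .6516 .2985 .0249
python3 -m jog '[{"grip":255,"travel":[0,0,-0.7],"twist":0},{"grip":255,"travel":[0,0,0],"twist":0}]'
python3 -m jog '[{"grip":255,"travel":[0,0,-0.4],"twist":0},{"grip":255,"travel":[0,0,0],"twist":0}]'
python3 -m jog '[{"grip":255,"travel":[0,0,-0.3],"twist":0},{"grip":255,"travel":[0,0,0],"twist":0}]'
```

```text
time: 56.15
position: [0.654, 0.2986, 0.0541]
tool_rot: [0.748, 0.664, 0.001, 0.0]
ft_force: [-0.5, 0.0, -0.4]
grip_width: 0.0478
need cm [-0.24 -0.01 -2.92] yaw 83.2 q [0.27 0.39]
time: 56.35
position: [0.6537, 0.2986, 0.0464]
tool_rot: [0.748, 0.664, 0.001, 0.0]
ft_force: [-0.4, 0.0, -0.2]
grip_width: 0.0478
time: 56.55
position: [0.653, 0.2984, 0.0413]
tool_rot: [0.748, 0.664, -0.0, -0.0]
ft_force: [0.7, -0.1, -1.3]
grip_width: 0.0482
time: 56.75
position: [0.6529, 0.2984, 0.038]
tool_rot: [0.748, 0.664, -0.0, -0.0]
ft_force: [-0.2, 0.1, -1.9]
grip_width: 0.0476
```

```bash
python3 -m jog '[{"grip":255,"travel":[-0.1,0,-0.3],"twist":0.1},{"grip":255,"travel":[0,0,0],"twist":0}]'
python3 -m jog '[{"grip":255,"travel":[0,0,-0.3],"twist":0},{"grip":255,"travel":[0,0,0],"twist":0}]'
python3 -m jog '[{"grip":255,"travel":[0,0,-0.3],"twist":0},{"grip":255,"travel":[0,0,0],"twist":0}]'
python3 -m jog '[{"grip":255,"travel":[0,0,-0.3],"twist":0},{"grip":255,"travel":[0,0,0],"twist":0}]'
```

```text
time: 56.95
position: [0.6518, 0.2985, 0.0349]
tool_rot: [0.747, 0.665, -0.0, -0.0]
ft_force: [0.3, 0.4, -1.6]
grip_width: 0.0477
time: 57.15
position: [0.6521, 0.2985, 0.032]
tool_rot: [0.747, 0.665, -0.0, -0.0]
ft_force: [0.3, 0.7, -1.2]
grip_width: 0.048
time: 57.35
position: [0.6529, 0.2986, 0.0295]
tool_rot: [0.747, 0.665, 0.001, 0.0]
ft_force: [1.8, -0.4, -0.3]
grip_width: 0.0478
time: 57.55
position: [0.6529, 0.2986, 0.0266]
tool_rot: [0.747, 0.665, 0.001, 0.0]
ft_force: [1.7, 0.2, 0.4]
grip_width: 0.0477
```

```bash
python3 -m jog '[{"grip":255,"travel":[0,0,-0.3],"twist":0},{"grip":255,"travel":[0,0,0],"twist":0}]'
python3 -m jog '[{"grip":255,"travel":[0,0,-0.25],"twist":0},{"grip":255,"travel":[0,0,0],"twist":0}]'
python3 -m jog '[{"grip":255,"travel":[0,0,0.3],"twist":0},{"grip":95,"travel":[0,0,0],"twist":0},{"grip":95,"travel":[0,0,0],"twist":0},{"grip":95,"travel":[0,0,0],"twist":0},{"grip":95,"travel":[0,0,2],"twist":0},{"grip":95,"travel":[0,0,4],"twist":0},{"grip":95,"travel":[0,-1,4.5],"twist":0},{"grip":255,"travel":[0,0,0],"twist":0}]'
```

```text
time: 57.75
position: [0.6532, 0.2987, 0.0249]
tool_rot: [0.747, 0.665, 0.001, 0.001]
ft_force: [0.3, -0.4, 6.3]
grip_width: 0.0476
time: 57.95
position: [0.6532, 0.2987, 0.0248]
tool_rot: [0.747, 0.665, 0.001, 0.001]
ft_force: [-2.3, -2.2, 15.4]
grip_width: 0.048
time: 58.75
position: [0.6561, 0.2889, 0.1354]
tool_rot: [0.747, 0.664, 0.005, 0.003]
ft_force: [1.1, 0.2, 0.7]
grip_width: 0.0516
```

```bash
python3 -m jog '[{"grip":255,"travel":[-3,-3,2],"twist":0},{"grip":255,"travel":[-4,-4.5,3],"twist":0},{"grip":255,"travel":[-4,-4.5,3],"twist":0},{"grip":255,"travel":[-1,-2,2],"twist":0},{"grip":255,"travel":[0,0,0],"twist":0},{"grip":255,"travel":[0,0,0],"twist":0}]'
python3 - <<'E'
from h import *
ob=get_obs();print(ob['position']);i=snap('wrist','v15',(130,10,520,240),2)
for n in ['pliers','sanding_block','marker','glue_stick','snap_cutter','glue_tube']:
    r=search_frame(n,'wrist');print(n,[(round(d['p'],2),np.round(d['at'],3).tolist()) for d in r[:2]])
E
```

```text
time: 59.35
position: [0.5526, 0.1716, 0.2131]
tool_rot: [0.748, 0.664, 0.0, -0.0]
ft_force: [-0.2, -0.3, -0.1]
grip_width: 0.0066
[0.5525786  0.17160595 0.21307694]
pliers [(0.75, [0.642, 0.281, 0.033]), (0.38, [0.468, 0.285, 0.035])]
sanding_block [(0.56, [0.573, 0.27, 0.044]), (0.25, [0.42, 0.288, 0.034])]
marker [(0.58, [0.42, 0.297, 0.031])]
glue_stick [(0.59, [0.467, 0.287, 0.036])]
snap_cutter [(0.83, [0.514, 0.285, 0.039]), (0.2, [0.541, 0.281, 0.036])]
glue_tube []
```

View pics/v15.png

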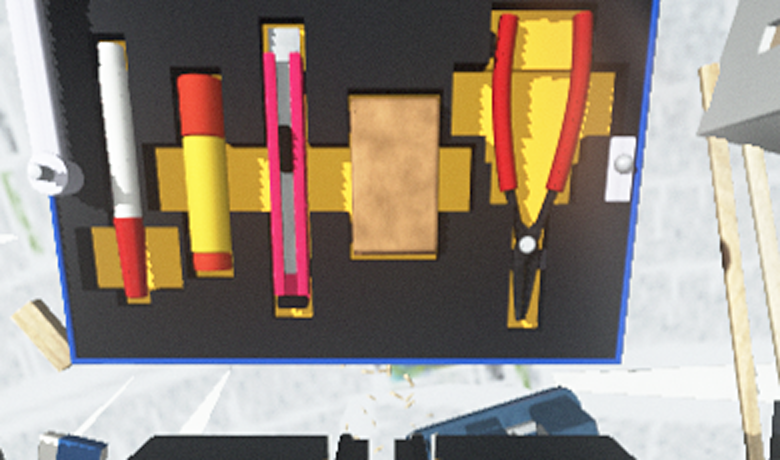

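```bash
python3 - <<'E'
from h import *
ob=get_obs()
for n,u,v in [('pivot',527,243),('jawtip',522,318),('cutEndNear',292,300),('cutFar',285,35),('hinge',48,172),('gripL',508,15),('gripR',582,15)]:
    w=px2w('wrist',(u/2+130,v/2+10),.034,ob)[:2];d=w-np.array([.5435,.2687]);c,s=.9934,-.1147
    print(n,w.round(4),'tray',(np.array([c*d[0]+s*d[1],-s*d[0]+c*d[1]])*1e3).round(1))
E
python3 d.py .64 .22 .06
```

```text
pivot [0.6423 0.223 ] tray [103.4 -34.1]
jawtip [0.6371 0.1801] tray [103.1 -77.3]
cutEndNear [0.5034 0.2063] tray [-32.7 -66.6]
cutFar [0.5211 0.3445] tray [-30.9  72.7]
hinge [0.3792 0.2923] tray [-166.     4.5]
gripL [0.6384 0.3402] tray [86.1 81.9]
gripR [0.6768 0.3357] tray [124.8  81.9]
need cm [  8.74   4.78 -15.24] yaw 83.35 q [0.11 0.23]
```

```bash
python3 -m jog '[{"grip":255,"travel":[4.5,2.5,-4],"twist":0},{"grip":255,"travel":[4.4,2.5,-4],"twist":0},{"grip":255,"travel":[0,0,-4],"twist":0},{"grip":255,"travel":[0,0,-3.5],"twist":0},{"grip":255,"travel":[0,0,0],"twist":0},{"grip":255,"travel":[0,0,0],"twist":0}]'
python3 d.py .6423 .223 .035
python3 -m jog '[{"grip":255,"travel":[0,0,-1],"twist":0},{"grip":255,"travel":[0,0,-0.5],"twist":0},{"grip":255,"travel":[0,0,0],"twist":0}]'
```

```text
time: 60.3
position: [0.6211, 0.2104, 0.0762]
tool_rot: [0.747, 0.665, -0.001, -0.0]
ft_force: [0.7, 0.4, 0.3]
grip_width: 0.0007
need cm [ 2.12  1.26 -4.12] yaw 83.32 q [0.16 0.27]
time: 60.6
position: [0.6214, 0.2102, 0.0624]
tool_rot: [0.747, 0.665, 0.0, 0.0]
ft_force: [0.1, 0.4, -0.2]
grip_width: 0.0005
```

```bash
python3 -m jog '[{"grip":255,"travel":[2.1,1.3,0],"twist":0},{"grip":255,"travel":[0,0,-1],"twist":0},{"grip":255,"travel":[0,0,-0.8],"twist":0},{"grip":255,"travel":[0,0,0],"twist":0}]'
python3 d.py .6423 .223 .035
python3 -m jog '[{"grip":255,"travel":[0,0,-0.4],"twist":0},{"grip":255,"travel":[0,0,0],"twist":0}]'
python3 -m jog '[{"grip":255,"travel":[0,0,-0.3],"twist":0},{"grip":255,"travel":[0,0,0],"twist":0}]'
python3 -m jog '[{"grip":255,"travel":[0,0,-0.3],"twist":0},{"grip":255,"travel":[0,0,0],"twist":0}]'
```

```text
time: 61.0
position: [0.6398, 0.2225, 0.0419]
tool_rot: [0.747, 0.665, -0.002, -0.001]
ft_force: [-0.9, 0.5, -0.0]
grip_width: 0.0003
need cm [ 0.25  0.05 -0.69] yaw 83.31 q [0.17 0.29]
time: 61.2
position: [0.6414, 0.2228, 0.0392]
tool_rot: [0.747, 0.665, -0.001, -0.0]
ft_force: [-0.6, -0.1, 0.1]
grip_width: 0.0006
time: 61.4
position: [0.6421, 0.223, 0.0366]
tool_rot: [0.747, 0.665, -0.0, -0.0]
ft_force: [-0.2, 0.3, 0.5]
grip_width: 0.0006
time: 61.6
position: [0.6428, 0.2231, 0.0338]
tool_rot: [0.747, 0.665, 0.0, 0.0]
ft_force: [0.8, -0.4, -0.4]
grip_width: 0.0002
```

```bash
python3 -m jog '[{"grip":255,"travel":[0,0,-0.2],"twist":0},{"grip":255,"travel":[0,0,0],"twist":0}]'
python3 -m jog '[{"grip":255,"travel":[0,0,-0.2],"twist":0},{"grip":255,"travel":[0,0,0],"twist":0}]'
```

```text
time: 61.8
position: [0.6432, 0.2232, 0.0323]
tool_rot: [0.747, 0.665, 0.001, 0.001]
ft_force: [0.5, 0.0, 2.1]
grip_width: 0.0006
time: 62.0
position: [0.6438, 0.2232, 0.0317]
tool_rot: [0.747, 0.665, 0.001, 0.001]
ft_force: [1.2, -0.3, 8.4]
grip_width: 0.0004
```

```bash
python3 -m jog '[{"grip":255,"travel":[0,0,3],"twist":0},{"grip":255,"travel":[-4.5,0,1],"twist":0},{"grip":255,"travel":[-4.5,0,0],"twist":0},{"grip":255,"travel":[-4.7,0,0],"twist":0},{"grip":255,"travel":[0,0,0],"twist":0},{"grip":255,"travel":[0,0,-2],"twist":0},{"grip":255,"travel":[0,0,-1],"twist":0},{"grip":255,"travel":[0,0,0],"twist":0}]'
python3 -m jog '[{"grip":255,"travel":[0,0,-0.3],"twist":0},{"grip":255,"travel":[0,0,0],"twist":0}]'
python3 d.py .506 .2227 .035
```

```text
time: 62.8
position: [0.5041, 0.2229, 0.0382]
tool_rot: [0.747, 0.665, -0.002, -0.001]
ft_force: [-0.7, 0.1, 0.0]
grip_width: 0.0003
time: 63.0
position: [0.5056, 0.2231, 0.0366]
tool_rot: [0.747, 0.665, -0.0, -0.0]
ft_force: [0.3, 0.5, -0.9]
grip_width: 0.0005
need cm [ 0.04 -0.04 -0.16] yaw 83.29 q [0.21 0.33]
```

```bash
python3 -m jog '[{"grip":255,"travel":[0,0,-0.2],"twist":0},{"grip":255,"travel":[0,0,0],"twist":0}]'
python3 -m jog '[{"grip":255,"travel":[0,0,-0.2],"twist":0},{"grip":255,"travel":[0,0,0],"twist":0}]'
python3 -m jog '[{"grip":255,"travel":[0,0,-0.2],"twist":0},{"grip":255,"travel":[0,0,0],"twist":0}]'
python3 -m jog '[{"grip":255,"travel":[0,0,3],"twist":0},{"grip":255,"travel":[0.6,4.5,0],"twist":0},{"grip":255,"travel":[0.6,4.9,0],"twist":0},{"grip":255,"travel":[0,0,0],"twist":0},{"grip":255,"travel":[0,0,-1.5],"twist":0},{"grip":255,"travel":[0,0,-1],"twist":0},{"grip":255,"travel":[0,0,0],"twist":0}]'
python3 d.py .5175 .322 .034
```

```text
time: 63.2
position: [0.5055, 0.2232, 0.0349]
tool_rot: [0.747, 0.665, 0.0, 0.0]
ft_force: [0.3, -0.4, -0.3]
grip_width: 0.0003
time: 63.4
position: [0.5058, 0.2233, 0.0335]
tool_rot: [0.747, 0.665, 0.0, 0.0]
ft_force: [-0.5, -0.2, 5.0]
grip_width: 0.0007
time: 63.6
position: [0.5058, 0.2233, 0.0333]
tool_rot: [0.747, 0.665, 0.001, 0.0]
ft_force: [-3.1, -0.7, 17.4]
grip_width: 0.0003
time: 64.3
position: [0.5161, 0.3155, 0.0339]
tool_rot: [0.748, 0.664, -0.002, -0.001]
ft_force: [0.1, -0.8, 0.1]
grip_width: 0.0004
need cm [0.14 0.65 0.01] yaw 83.21 q [0.36 0.48]
```

```bash
python3 -m jog '[{"grip":255,"travel":[0,0,4.5],"twist":0},{"grip":120,"travel":[-2,2,4.5],"twist":0},{"grip":120,"travel":[-2.5,2.5,0],"twist":0},{"grip":120,"travel":[-2.5,2.5,0],"twist":0},{"grip":120,"travel":[-2.5,2.5,0],"twist":0},{"grip":120,"travel":[-2.5,1.9,0],"twist":0},{"grip":120,"travel":[0,0,0],"twist":0},{"grip":120,"travel":[0,0,0],"twist":0}]' 15
python3 d.py .3961 .4288 .063
python3 - <<'E'
from h import *
camera('wrist');print(search_frame('keeper_knob','wrist')[:2])
E
```

```text
time: 65.1
position: [0.398, 0.4288, 0.1221]
tool_rot: [0.747, 0.665, -0.001, 0.0]
ft_force: [0.1, 0.1, -0.1]
grip_width: 0.0442
need cm [-0.19 -0.   -5.91] yaw 83.33 q [0.63 0.75]
[{'at': [0.4049, 0.4954, 0.0521], 'p': 0.76}]
```

```bash
python3 -m jog '[{"grip":120,"travel":[-0.2,0,-2],"twist":0},{"grip":120,"travel":[0,0,-2],"twist":0},{"grip":120,"travel":[0,0,-1],"twist":0},{"grip":120,"travel":[0,0,-0.8],"twist":0},{"grip":120,"travel":[0,0,0],"twist":0},{"grip":255,"travel":[0,0,0],"twist":0},{"grip":255,"travel":[0,0,0],"twist":0},{"grip":255,"travel":[0,0,0],"twist":0}]'
python3 -m jog '[{"grip":255,"travel":[0,0,0],"twist":0},{"grip":255,"travel":[0,0,0],"twist":0},{"grip":255,"travel":[0,0,0],"twist":0},{"grip":255,"travel":[0,0,0],"twist":0}]'
```

```text
time: 66.0
position: [0.397, 0.4304, 0.0659]
tool_rot: [0.747, 0.665, 0.001, 0.0]
ft_force: [0.4, -0.0, -0.8]
grip_width: 0.0295
time: 66.4
position: [0.3969, 0.4304, 0.0656]
tool_rot: [0.747, 0.665, 0.001, 0.0]
ft_force: [1.1, -0.7, 3.6]
grip_width: 0.0172
```

```bash
python3 - <<'E'
import numpy as np
p=np.radians(np.r_[87.5:-6.61:13j]);P=14*np.stack([np.cos(p),np.sin(p)],1);print(np.diff(P,axis=0).round(2).tolist(),P[-1]+[39.07,28.84])
E
```

```text
[[1.9, -0.21], [1.86, -0.47], [1.77, -0.72], [1.66, -0.96], [1.51, -1.17], [1.34, -1.37], [1.14, -1.54], [0.92, -1.68], [0.68, -1.79], [0.43, -1.87], [0.17, -1.91], [-0.09, -1.91]] [52.97693766 27.22845265]
```

```bash
python3 -m jog '[{"grip":255,"travel":[1.9,-0.21,0],"twist":0},{"grip":255,"travel":[1.86,-0.47,0],"twist":0},{"grip":255,"travel":[1.77,-0.72,0],"twist":0},{"grip":255,"travel":[1.66,-0.96,0],"twist":0},{"grip":255,"travel":[0,0,0],"twist":0}]'
python3 -m jog '[{"grip":255,"travel":[1.51,-1.17,0],"twist":0},{"grip":255,"travel":[1.34,-1.37,0],"twist":0},{"grip":255,"travel":[1.14,-1.54,0],"twist":0},{"grip":255,"travel":[0.92,-1.68,0],"twist":0},{"grip":255,"travel":[0,0,0],"twist":0}]'
```

```text
time: 66.9
position: [0.4721, 0.4046, 0.0653]
tool_rot: [0.748, 0.664, 0.001, 0.001]
ft_force: [0.6, 1.0, 4.0]
grip_width: 0.0177
time: 67.4
position: [0.5189, 0.3454, 0.0652]
tool_rot: [0.748, 0.664, -0.001, 0.001]
ft_force: [0.3, 0.0, 5.2]
grip_width: 0.0177
```

```bash
python3 -m jog '[{"grip":255,"travel":[0.68,-1.79,0],"twist":0},{"grip":255,"travel":[0.43,-1.87,0],"twist":0},{"grip":255,"travel":[0.17,-1.91,0],"twist":0},{"grip":255,"travel":[0,0,0],"twist":0}]'
python3 d.py .5298 .2723 .065
python3 -m jog '[{"grip":255,"travel":[-0.05,-0.9,0],"twist":0},{"grip":255,"travel":[0,0,0],"twist":0}]'
python3 d.py .5298 .2723 .065
```

```text
time: 67.8
position: [0.53, 0.2896, 0.0651]
tool_rot: [0.748, 0.664, -0.002, -0.0]
ft_force: [-2.4, 0.4, 3.5]
grip_width: 0.0172
need cm [-0.02 -1.73 -0.01] yaw 83.2 q [0.32 0.44]
time: 68.0
position: [0.5298, 0.2822, 0.0651]
tool_rot: [0.747, 0.664, -0.001, 0.0]
ft_force: [-1.0, -0.6, 3.7]
grip_width: 0.0171
need cm [-0.   -0.99 -0.01] yaw 83.28 q [0.3  0.42]
```

```bash
python3 -m jog '[{"grip":255,"travel":[0,-0.5,0],"twist":0},{"grip":255,"travel":[0,0,0],"twist":0}]'
python3 -m jog '[{"grip":255,"travel":[-0.05,-0.3,0],"twist":0},{"grip":255,"travel":[0,0,0],"twist":0}]'
python3 -m jog '[{"grip":255,"travel":[-0.05,-0.3,0],"twist":0},{"grip":255,"travel":[0,0,0],"twist":0}]'
```

```text
time: 68.2
position: [0.5296, 0.2785, 0.0651]
tool_rot: [0.747, 0.665, -0.0, -0.0]
ft_force: [-1.7, 0.4, 4.4]
grip_width: 0.0172
time: 68.4
position: [0.5294, 0.2761, 0.0651]
tool_rot: [0.747, 0.665, 0.0, 0.0]
ft_force: [-0.0, -0.1, 2.7]
grip_width: 0.0173
time: 68.6
position: [0.5292, 0.2732, 0.0651]
tool_rot: [0.747, 0.665, 0.0, 0.0]
ft_force: [-0.3, 0.5, 2.3]
grip_width: 0.0175
```

```bash
python3 -m jog '[{"grip":255,"travel":[0,-0.2,0],"twist":0},{"grip":255,"travel":[0,0,0],"twist":0}]'
python3 -m jog '[{"grip":255,"travel":[0,-0.2,0],"twist":0},{"grip":255,"travel":[0,0,0],"twist":0}]'
python3 -m jog '[{"grip":255,"travel":[0,-0.2,0],"twist":0},{"grip":255,"travel":[0,0,0],"twist":0}]'
```

```text
time: 68.8
position: [0.5288, 0.2705, 0.0651]
tool_rot: [0.747, 0.665, -0.0, 0.0]
ft_force: [-0.9, -0.3, 2.6]
grip_width: 0.0171
time: 69.0
position: [0.5289, 0.2701, 0.0651]
tool_rot: [0.747, 0.664, 0.001, -0.001]
ft_force: [-0.6, 4.6, 3.4]
grip_width: 0.0172
time: 69.2
position: [0.5289, 0.27, 0.0651]
tool_rot: [0.748, 0.664, 0.002, -0.002]
ft_force: [-0.7, 11.4, 1.4]
grip_width: 0.0173
```

```bash
python3 -m jog '[{"grip":150,"travel":[0,0,0],"twist":0},{"grip":150,"travel":[0,0,0],"twist":0},{"grip":150,"travel":[0,0,0],"twist":0},{"grip":150,"travel":[0,0,2],"twist":0},{"grip":150,"travel":[0,0,4],"twist":0},{"grip":150,"travel":[0,-4,4.5],"twist":0},{"grip":150,"travel":[0,-4,4.5],"twist":0},{"grip":150,"travel":[0,-3,3],"twist":0}]'
python3 -m jog '[{"grip":150,"travel":[0,-2,2],"twist":0},{"grip":150,"travel":[0,0,0],"twist":0},{"grip":150,"travel":[0,0,0],"twist":0}]'
python3 - <<'E'
from h import *
ob=get_obs();print(ob['position']);a=snap('wrist','v16w',(60,0,580,240),1.5)
cv2.imwrite('pics/v16.png',cv2.imread('pics/v16w.png'))
p=lambda u,v,z:px2w('wrist',(u,v),z,ob)[:2].round(4)
h=[.3907,.2884];
for k in (-.02,0,.03):
    w=[h[0]+.3*np.cos(-.115+k),h[1]+.3*np.sin(-.115+k),.053];print(k,(w2px('wrist',w,ob)-[60,0])*1.5)
print(search_frame('glue_tube','wrist')[:1])
E
```

```text
time: 70.0
position: [0.5289, 0.1689, 0.2317]
tool_rot: [0.747, 0.665, 0.0, 0.001]
ft_force: [0.9, 0.3, 0.3]
grip_width: 0.0359
time: 70.3
position: [0.5285, 0.1502, 0.2496]
tool_rot: [0.748, 0.664, -0.0, -0.0]
ft_force: [0.2, 0.5, -0.9]
grip_width: 0.0355
[0.52854798 0.15019128 0.24963719]
-0.02 [581.03739824 123.50487356]
0 [581.95352151 115.15725146]
0.03 [583.04856902 102.4956133 ]
[]
```

View pics/v16.png

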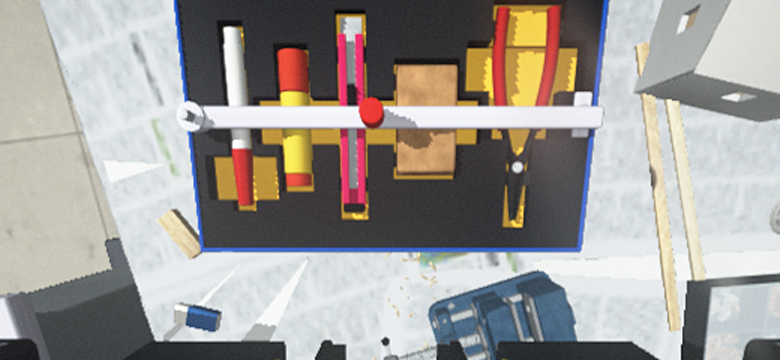

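```bash
python3 - <<'E'
from h import *
camera('top')
for n in ['glue_tube','keeper_knob']:print(n,search_frame(n,'top')[:1])
print(hand_in())
E
```

```text
glue_tube [{'at': [0.5329, 0.4417, 0.0087], 'p': 0.44}]
keeper_knob []
the job is handed in; nothing more can be done
None
```

The job is done and handed in at about 70 s on the robot's clock. The glue tube lies on the table left of the tray. All five tools were present and are pressed into their cutouts. The keeper bar was swung right back first, then shut.

**What the last checks showed**
- **Tools:** each one stopped hard at its cutout's floor height, to within about 0.3 mm. Fingertip probes on the marker, the cutter's near end and the pliers' pivot agreed with them being fully home. On the cutter's far half the probe went down to that height without touching anything. The glue stick and sanding block were not probed from above.
- **Keeper bar:** it met a hard stop with about 11 N on it. In the last wrist picture it lies within about 0.005 rad of shut.
- **Glue tube:** the last top-camera search put it at about (0.53, 0.44), about 5 cm clear of the tray. That detection was weak (p 0.44).

**What disagreed or failed**
- **Fingertips:** in practice they sit about 2 mm behind the reported TCP, not 22 mm ahead. My first grip on the knob and first on the tube missed because of this. I then worked from contact heights.
- **Rib resistance:** I measured only 1 to 3 N going in, less than the 6 to 15 N stated.
- **Knob search:** the last search for the knob in the top camera found nothing.
- **Step order:** nothing reported whether the in-between steps were met, so I can't confirm those.

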